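Load the deburring machine

TASK

Load the deburring machine with the welded T coupons: switch its isolator off, lift the lid off the tub and lay it flat on the bench, then set every coupon standing flat on the tub's floor, one to a bay, without dropping it in. Put the lid back fully seated, and only then switch the isolator on again. Never have the machine on while the lid is off, and leave the tape roll, the can and the brush alone.

Things in the scene. Friction and masses are not known exactly. Their poses are not given: they have to be found in the camera images.
- deburrer: Grey-green bench deburring machine, fixed, 300 (its x) by 180 mm (y). Origin: at bench level under its middle; x points from console to tub, z up. Console on the robot's side: x = -150 to -32 mm, its top 75 mm above the bench. Square open tub: 172 mm outside, 164 inside, walls 4 mm, centred at x = +55 mm; floor 40 mm and rim 110 mm above the bench.
- tub_floor (a point): Centre of the tub's floor (the crossing of the dividers' feet), axes as deburrer. The rim is 70 mm above it. Two dividers, 4 mm thick and 20 mm high, cross here (one along x, one along y) and make four square bays, each 80 by 80 mm.
- bay0 (a point): Centre of the floor of the tub bay at the console end, -y corner; 80 by 80 mm clear, axes as deburrer.
- bay1 (a point): Centre of the floor of the tub bay at the console end, +y corner; 80 by 80 mm clear, axes as deburrer.
- bay2 (a point): Centre of the floor of the tub bay at the end away from the console, -y corner; 80 by 80 mm clear, axes as deburrer.
- bay3 (a point): Centre of the floor of the tub bay at the end away from the console, +y corner; 80 by 80 mm clear, axes as deburrer.
- isolator (a joint): Rotary power isolator on the console, vertical axis. 0 = off: the black bar handle lies along the machine's x. 1.047 (60 degrees) = on: bar turned 60 degrees clockwise seen from above. Spring detents: the handle snaps to the nearer end (they part at 0.52; about 0.15 N m), where it meets a stop. It starts on.
- isolator_grip (a point): On the isolator's axis, at the middle of its bar handle, 103 mm above the bench; x along the bar. The bar is 72 mm long, 16 mm thick, from 14 mm below to 14 mm above this point, on a neck 14 mm thick over a thin round boss (24 mm radius, its top 23 mm below this point). The console top is 28 mm below this point, the tub wall 69 mm away.
- lid: Loose square steel lid, 178 by 178 mm, 0.4 to 0.6 kg: 6 mm plate, below it a square lip, 156 mm outside, 8 mm deep, that drops inside the tub with 4 mm play all round. Origin: centre, at the lip's underside (0 mm high on the bench; 62 mm above tub_floor when seated); z up. Handle bar on top along its y. It starts seated on the tub.
- lid_handle (a point): Middle of the lid's bridge handle, 51 mm above the lid's origin, axes as the lid: a bar 14 mm square and 102 mm long along y, on two feet 90 mm apart, 30 mm of free space below it.
- coupon0: Loose welded steel T coupon, one of two to four alike (absent: None), standing as an upside-down T. Base plate 64 (its x) by 50 (y) by 8 mm; upright web 64 mm along x, 10 mm thick, in the middle of y, its top 55 mm above the underside; 3 mm weld bead at its foot. 0.3 to 0.6 kg. Origin: centre of the underside; z up. Taken from above across the web.
- coupon1: Loose welded steel T coupon, one of two to four alike (absent: None), standing as an upside-down T. Base plate 64 (its x) by 50 (y) by 8 mm; upright web 64 mm along x, 10 mm thick, in the middle of y, its top 55 mm above the underside; 3 mm weld bead at its foot. 0.3 to 0.6 kg. Origin: centre of the underside; z up. Taken from above across the web.
- coupon2: Loose welded steel T coupon, one of two to four alike (absent: None), standing as an upside-down T. Base plate 64 (its x) by 50 (y) by 8 mm; upright web 64 mm along x, 10 mm thick, in the middle of y, its top 55 mm above the underside; 3 mm weld bead at its foot. 0.3 to 0.6 kg. Origin: centre of the underside; z up. Taken from above across the web.
- coupon3: Loose welded steel T coupon, one of two to four alike (absent: None), standing as an upside-down T. Base plate 64 (its x) by 50 (y) by 8 mm; upright web 64 mm along x, 10 mm thick, in the middle of y, its top 55 mm above the underside; 3 mm weld bead at its foot. 0.3 to 0.6 kg. Origin: centre of the underside; z up. Taken from above across the web.
- tape_roll: Bystander: roll of tape lying flat, 100 mm across, 48 mm high. Origin: centre of its underside.
- spray_can: Bystander: plain standing can, 66 mm across, 190 mm high. Origin: centre of its underside.
- wire_brush: Bystander: brush, 220 mm long, lying on the bench. Origin: under its middle.
Mind the look-alikes: they are no part of the job. What is shaped like the coupon3 but turquoise is not meant.

How it is judged:
On the way, in this order (a step that is already met when the one before it is completed fails the run):
1. the isolator is off, the lid still on (value of joint isolator below 0.15 rad and horizontal distance between lid and tub_floor below 0.012 m and z of lid in the frame of tub_floor between 0.055 and 0.066 m and angle between lid's own z axis and vertical below 0.03 rad), for 0.2 s.
2. the lid lies flat on the bench, released, with the isolator off (value of joint isolator below 0.15 rad and height (world z) of lid below 0.006 m and angle between lid's own z axis and vertical below 0.05 rad and linear speed of lid below 0.03 m/s and contact force between the fingers and lid below 0.5 N), for 0.2 s.
3. every coupon stands flat on the tub floor, one to a bay, released, with the isolator off (value of joint isolator below 0.15 rad and x of coupon0 in the frame of tub_floor between -0.08 and 0.08 m and y of coupon0 in the frame of tub_floor between -0.08 and 0.08 m and z of coupon0 in the frame of tub_floor between -0.004 and 0.004 m and angle between each of coupon0, coupon1, coupon2, coupon3's own z axis and vertical below 0.1 rad and x of coupon1 in the frame of tub_floor between -0.08 and 0.08 m and y of coupon1 in the frame of tub_floor between -0.08 and 0.08 m and z of coupon1 in the frame of tub_floor between -0.004 and 0.004 m and x of coupon2 in the frame of tub_floor between -0.08 and 0.08 m and y of coupon2 in the frame of tub_floor between -0.08 and 0.08 m and z of coupon2 in the frame of tub_floor between -0.004 and 0.004 m and x of coupon3 in the frame of tub_floor between -0.08 and 0.08 m and y of coupon3 in the frame of tub_floor between -0.08 and 0.08 m and z of coupon3 in the frame of tub_floor between -0.004 and 0.004 m and contact force between the fingers and coupon0 below 0.5 N and contact force between the fingers and coupon1 below 0.5 N and contact force between the fingers and coupon2 below 0.5 N and contact force between the fingers and coupon3 below 0.5 N and linear speed of each of coupon0, coupon1, coupon2, coupon3 below 0.03 m/s), for 0.2 s.
4. the lid is fully seated on the tub again and released, with the isolator off (all of step 1 and linear speed of lid below 0.02 m/s and contact force between the fingers and lid below 0.5 N), for 0.2 s.
5. the isolator is on again (value of joint isolator above 0.9 rad), for 0.2 s.
At the end, for the whole second after the job is handed in: The isolator is on (beyond 0.9 rad), the lid is seated on the tub (centre within 12 mm, tilt under 0.03 rad, down within 4 mm), and every coupon present stands upright on the tub's floor (within 4 mm of it, tilt under 0.1 rad), which leaves one to a bay; lid and coupons released and at rest (value of joint isolator above 0.9 rad and horizontal distance between lid and tub_floor below 0.012 m and z of lid in the frame of tub_floor between 0.055 and 0.066 m and angle between lid's own z axis and vertical below 0.03 rad and linear speed of lid below 0.02 m/s and contact force between the fingers and lid below 0.5 N and x of coupon0 in the frame of tub_floor between -0.08 and 0.08 m and y of coupon0 in the frame of tub_floor between -0.08 and 0.08 m and z of coupon0 in the frame of tub_floor between -0.004 and 0.004 m and angle between each of coupon0, coupon1, coupon2, coupon3's own z axis and vertical below 0.1 rad and x of coupon1 in the frame of tub_floor between -0.08 and 0.08 m and y of coupon1 in the frame of tub_floor between -0.08 and 0.08 m and z of coupon1 in the frame of tub_floor between -0.004 and 0.004 m and x of coupon2 in the frame of tub_floor between -0.08 and 0.08 m and y of coupon2 in the frame of tub_floor between -0.08 and 0.08 m and z of coupon2 in the frame of tub_floor between -0.004 and 0.004 m and x of coupon3 in the frame of tub_floor between -0.08 and 0.08 m and y of coupon3 in the frame of tub_floor between -0.08 and 0.08 m and z of coupon3 in the frame of tub_floor between -0.004 and 0.004 m and linear speed of each of coupon0, coupon1, coupon2, coupon3 below 0.03 m/s); the robot touches nothing.
It fails at once if the machine is on (isolator past 0.6 rad) while the lid is off the tub (value of joint isolator above 0.6 rad and distance between lid and tub_floor above 0.09 m).
It fails at once if a coupon is dropped into the tub (falls freely faster than 0.9 m/s) ((linear speed of coupon0 above 0.9 m/s and horizontal distance between coupon0 and tub_floor below 0.1 m and contact force between each of the arm, the fingers and coupon0 below 0.5 N) or (linear speed of coupon1 above 0.9 m/s and horizontal distance between coupon1 and tub_floor below 0.1 m and contact force between each of the arm, the fingers and coupon1 below 0.5 N) or (linear speed of coupon2 above 0.9 m/s and horizontal distance between coupon2 and tub_floor below 0.1 m and contact force between each of the arm, the fingers and coupon2 below 0.5 N) or (linear speed of coupon3 above 0.9 m/s and horizontal distance between coupon3 and tub_floor below 0.1 m and contact force between each of the arm, the fingers and coupon3 below 0.5 N)).
It fails at once if a bystander (roll, can or brush) is moved by more than 30 mm (distance of any of tape_roll, spray_can, wire_brush from where it was at the start of the episode above 0.03 m).
Of coupon0, coupon1, coupon2, coupon3 only 2 to 4 are there at a start; the rules pass over those that are not, and their reading is None.
At some moment in a run one of coupon0, coupon1, coupon2, coupon3 may be knocked a few centimetres aside while the robot is not near it.
It also fails if it takes over 210 s, if anything falls off the work surface, if the arm or the gripper's body presses on something with over 40 N, if the wrist force passes 120 N, or if a joint passes its speed limit or range.

ROBOT

A 6-joint arm with a two-finger parallel gripper is mounted at the origin on the work surface. World frame = base frame: x ahead of the robot, y to its left, z up, the work surface at z = 0. Lengths are in m, angles in rad, forces in N, time in s.
With the tool pointing down it reaches from about 0.275 to 0.875 m from the base axis. Payload 12.5 kg.
Tool frame: the origin (TCP) lies at the very end of the fingers, on their centre line; the grasp point (between the pads) lies 19 mm behind it (arm.hold_point_z is the distance from the TCP to the grasp point, in m); z points along the fingers, y is the line along which they close (so a half turn about z gives the same grasp; the last joint's range is limited). The gripper opens to 85 mm and grips with 20 to 120 N. Pads are 22 mm wide; open, the fingers measure 114 mm over their backs; the gripper's body (76 mm by 85 mm) begins 54 mm behind the grasp point. The pads swing forward as they close: fully open they stand 13 mm farther back than shut.
Start: joints at [1.043, 0.351, 1.652, -0, 1.139, -0.085], TCP at [0.236, 0.497, 0.231] pointing down, gripper open.
Joint ranges: [-2.75, 2.75], [-0.79, 2.1], [0.01, 2.65], [-1.57, 4.71], [0.07, 3.14], [-2.87, 2.87]. Speed limits (rad/s): [2.22, 2.22, 2.79, 3.14, 3.14, 3.14].

INTERFACE

Orientations are given as a unit quaternion [w, x, y, z].
In Python, from cell import get_obs, vision, order, arm gives the robot as it stands.
- The arm moves only by the tool drive_tool, never from a script. Its argument "steps" is a list of rows, each a list of 3 entries, a list of its own where there are three numbers: the opening, from -1 (shut) to 1 (fully open), then the shift along the tool's x, y, z scaled (see below), then the turn, a rotation vector about the tool's x, y, z scaled (see below). In form: [[fingers, [tx, ty, tz], [ax, ay, az]], ...]. A call has 1 to 5 rows; each row shifts and turns the commanded pose from where the row before left it, along the tool's axes as they then stand; what a row does not reach is not made up. The controller multiplies each number of a shift by 4 cm and each number of a turn by 0.08 rad. A row lasts 1/12 s, in which the tool goes at most 41.7 mm and 7.16 degrees, less where a joint would pass 70% of its speed; a pose out of reach is approached as far as the arm can. A call with a number of a shift or a turn outside -1 to 1 is refused whole. A call with a gripper value outside its range is refused whole. The fingers move at their own pace and stop on an object; "grip_force" is the grip in N (left out, the last holds). Time passes only in rows, so rows that do not move let the fingers close. It gives the time, the measured TCP pose, the force, the opening and the grip force at its end, in the units of the state.
- get_obs(): the state, without advancing time (a new reading comes with each control period).
- vision.capture(name): name is "scene" or "top" or "wrist"; returns a dict with "img" (384x512x3 uint8, red, green, blue), "depth" (384x512 float32, m along the optical axis (not along the pixel's ray), 0 where there is no reading), "fovy" (degrees; the focal length in pixels is half the picture's height over the tangent of half this angle, whatever the lens; pixels are square), "cx", "cy" (the principal point, pixels), "k1" (the pictures are not rectified: a ray, as slopes to the right and down, at radius r is drawn at 1 + k1 r^2 times it, then the intrinsics apply), "position" and "attitude" of the camera in the world. Camera axes: x right, y up, looking along -z (the intrinsics and any distortion apply to the point x, -y, -z); pixel columns grow to the right and rows downward; lengths in m; the calibration is good to about 2 mm. A picture is of the moment at which its call begins.
- order.job_done(): hands the job in; it is judged then, once.
Trained networks look in the newest picture that a camera, given by its name, has taken for a name from the list of things; names that differ only in an ending like _2 or _b are one class to them, and where a whole thing is asked for, a point or a joint stands for the part that bears it (a point fixed in the world has none). Each returns a list of dicts, best first, with "confidence" (0 to 1); they miss things now and then, are a little off and sometimes report something else, mostly with a low value. They report only what shows in the picture. A call takes as long as a camera call. They do not tell look-alikes from the thing itself.
- vision.search_frame(query, camera): "at" ([x, y, z] in m, in world coordinates, good to about 4 mm: the middle of the surface that is visible of it).
- vision.silhouettes(query, camera): "mask" (384x512 bool, what is visible of it).
The state is a dict: "t": time; "qpos": joint angles; "joint_vel": joint speeds; "tau": joint torques, N m; "position": TCP position; "tool_rot": TCP orientation; "wrist_force": force on the tool from outside, world axes, zero at the start; "moment": the same for the moment, N m; "finger_gap": finger opening in m; "gripper_force": force on a finger pad.
Only numpy, scipy, OpenCV 4.12 (cv2) and the standard library are available. Lean on these libraries where they do the work, as an engineer would, in place of code of your own. Each camera call takes 0.05 s, during which the arm holds its last target. There are 200 camera calls.

## Working session

There is one attempt and no reset: what is moved stays moved. The work goes in short steps, Python scripts to look and compute and a tool call to move; the robot and the scene stay as the last step left them, time stands still between calls to the robot, and variables do not carry over. Pictures are saved under pics/ and viewed, at most 14 in all, crops included, and the job is handed in when it is done.

Besides the shell and the picture viewer there is one more tool, called as name(argument=value, ...) on one line, values as JSON. drive_tool: Moves the arm, as the interface text tells. Its arguments: {"type":"object","properties":{"steps":{"type":"array"},"grip_force":{"type":"number"}},"required":["steps"]}

```bash
ls; mkdir -p pics
cat > h.py <<'E'
import numpy as np, cv2
from cell import get_obs, vision, order, arm
from scipy.spatial.transform import Rotation as R
def quat(q): return R.from_quat([q[1],q[2],q[3],q[0]])
def camrot(a):
    a=np.array(a)
    return a if a.shape==(3,3) else quat(a).as_matrix()
def cloud(c):
    h,w=c["depth"].shape; f=h/2/np.tan(np.radians(c["fovy"])/2)
    K=np.array([[f,0,c["cx"]],[0,f,c["cy"]],[0,0,1.]])
    u,v=np.meshgrid(np.arange(w),np.arange(h))
    p=cv2.undistortPoints(np.stack([u,v],-1).reshape(-1,1,2).astype(np.float64),K,np.array([c["k1"],0,0,0.])).reshape(h,w,2)
    d=c["depth"]; P=np.stack([p[...,0]*d,-p[...,1]*d,-d],-1)
    W=P@camrot(c["attitude"]).T+np.array(c["position"]); W[d==0]=np.nan
    return W
def save(n,img): cv2.imwrite("pics/"+n+".png",cv2.cvtColor(img,cv2.COLOR_RGB2BGR))
E
python3 - <<'E'
from h import *
o=get_obs(); print(o["t"],o["position"],o["tool_rot"])
for n in("top","scene"):
    c=vision.capture(n); save(n+"0",c["img"]); print(n,c["fovy"],c["k1"],c["position"],c["attitude"])
    np.savez("/tmp/"+n,**c)
    for q in["isolator","lid","lid_handle","coupon0","tape_roll","spray_can","wire_brush","deburrer"]:
        print(q,[(np.round(d["at"],3).tolist(),round(d["confidence"],2)) for d in vision.search_frame(q,n)])
E
```

```text
pics
0.0 [0.23544301 0.4966782  0.23075377] [-1.96236858e-04  2.19582191e-01  9.75593821e-01 -5.65220660e-04]
top 52.28093275975871 -0.10821657978176999 [ 0.42648769 -0.09383914  1.40262388] [-0.69617665 -0.03843345  0.03938951  0.71575792]
isolator [([0.451, 0.084, 0.111], 0.55)]
lid [([0.604, 0.066, 0.114], 0.69)]
lid_handle [([0.601, 0.063, 0.112], 0.77)]
coupon0 [([0.399, -0.379, 0.009], 0.84), ([0.417, -0.251, 0.008], 0.73), ([0.532, -0.264, 0.009], 0.73), ([0.558, -0.381, 0.006], 0.7)]
tape_roll [([0.69, -0.223, 0.051], 0.68)]
spray_can [([0.656, 0.323, 0.177], 0.75), ([0.466, 0.074, 0.073], 0.75)]
wire_brush [([0.461, -0.514, 0.014], 0.59)]
deburrer [([0.459, 0.075, 0.074], 0.6)]
scene 45.5703785462382 -0.007936556036038343 [ 1.14046081 -0.60527675  1.17514981] [0.87475514 0.28250478 0.12475658 0.37340365]
isolator [([0.463, 0.087, 0.106], 0.48)]
lid [([0.613, 0.062, 0.117], 0.95)]
lid_handle [([0.616, 0.058, 0.115], 0.65)]
coupon0 [([0.543, -0.276, 0.016], 0.91), ([0.567, -0.394, 0.013], 0.78), ([0.426, -0.255, 0.018], 0.69), ([0.408, -0.393, 0.005], 0.6)]
tape_roll [([0.695, -0.228, 0.043], 0.73)]
spray_can [([0.678, 0.314, 0.129], 0.67), ([0.565, -0.394, 0.013], 0.67), ([0.462, 0.084, 0.11], 0.61)]
wire_brush [([0.466, -0.516, 0.018], 0.72)]
deburrer [([0.531, 0.028, 0.073], 0.68), ([0.47, -0.514, 0.016], 0.41)]
```

View pics/top0.png

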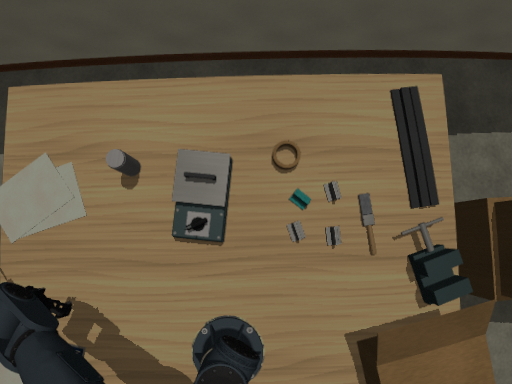

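View pics/scene0.png

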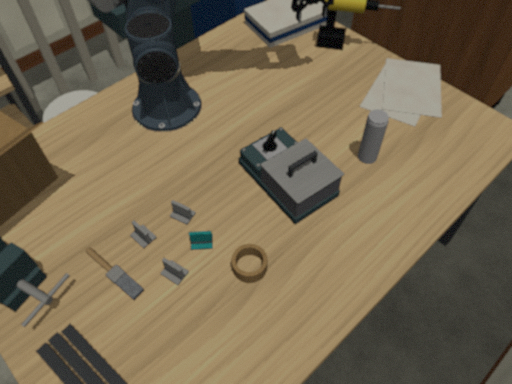

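The top picture shows the machine at (202,195), with the lid on the far side and the isolator at (197,223). The can is at (124,163), the roll at (286,156) and the brush at (367,222). There are four T shapes: turquoise at (300,198), which is the look-alike, and grey at (332,191), (296,232) and (333,236), which fit the description. Next I measure poses and make the enlarged crop.

Run:
```python
from h import *
c=dict(np.load("/tmp/top.npz")); W=cloud(c); im=c["img"]
c2=dict(np.load("/tmp/scene.npz")); W2=cloud(c2)
def fit(W,box,z0,z1,name):
    x0,x1,y0,y1=box
    m=(W[...,0]>x0)&(W[...,0]<x1)&(W[...,1]>y0)&(W[...,1]<y1)&(W[...,2]>z0)&(W[...,2]<z1)
    P=W[m]
    if len(P)<4: print(name,len(P));return
    r=cv2.minAreaRect(P[:,:2].astype(np.float32)*1000)
    print(name,len(P),"rect",np.round(r[0],1),np.round(r[1],1),round(r[2],1),"mean",np.round(P.mean(0),4),"z",np.round(np.percentile(P[:,2],[10,50,90]),4))
for w,n in((W,"top"),(W2,"scene")):
    print(n)
    fit(w,(.3,.8,-.1,.25),.105,.125,"lidplate")
    fit(w,(.5,.75,-.1,.25),.14,.2,"handle")
    fit(w,(.35,.53,-.05,.2),.108,.13,"isol")
    fit(w,(.3,.8,-.1,.25),.065,.085,"console")
    for a in [(.399,-.379),(.417,-.251),(.558,-.381),(.532,-.264)]:
        b=(a[0]-.05,a[0]+.05,a[1]-.055,a[1]+.055)
        fit(w,b,.035,.07,"web"+str(a)); fit(w,b,.004,.07,"all"+str(a))
    fit(w,(.6,.8,-.32,-.13),.03,.07,"roll"); fit(w,(.55,.75,.2,.45),.15,.22,"can"); fit(w,(.3,.7,-.62,-.44),.005,.07,"brush")
    b=w[(w[...,2]<.02)&(w[...,0]>.3)&(w[...,0]<.8)&(abs(w[...,1])<.5)]; print("bench z",np.nanmedian(b[:,2]))
cv2.imwrite("pics/crop1.png",cv2.resize(cv2.cvtColor(im[140:260,160:360],cv2.COLOR_RGB2BGR),(800,480),interpolation=cv2.INTER_CUBIC))
```

```text
top
lidplate 2713 rect [564.   74.6] [177.  264.7] 82.8 mean [0.6002 0.0687 0.1146] z [0.1113 0.1146 0.1179]
handle 143 rect [606.8  69.4] [100.   14.7] 82.2 mean [0.6057 0.0681 0.1574] z [0.1527 0.1578 0.1614]
isol 271 rect [482.8  65.9] [ 93.7 147.1] 0.3 mean [0.4951 0.0579 0.115 ] z [0.1115 0.1148 0.1185]
console 1617 rect [537.6  76.5] [173.6 267.9] 83.3 mean [0.4647 0.0837 0.0743] z [0.0705 0.0742 0.0782]
web(0.399, -0.379) 75 rect [ 401.3 -385.4] [63.2 11.3] 4.5 mean [ 0.4016 -0.3846  0.0509] z [0.0436 0.0523 0.0562]
all(0.399, -0.379) 266 rect [ 399.6 -377. ] [100.9  98. ] 89.7 mean [ 0.4018 -0.3809  0.0214] z [0.0048 0.0096 0.0533]
web(0.417, -0.251) 65 rect [ 421.4 -251.3] [62.8 10.5] 17.7 mean [ 0.4217 -0.2505  0.0523] z [0.0458 0.0531 0.0574]
all(0.417, -0.251) 260 rect [ 417.5 -252.1] [103.9  95.8] 88.3 mean [ 0.4208 -0.251   0.0194] z [0.0048 0.0088 0.0539]
web(0.558, -0.381) 68 rect [ 558.  -389.7] [59.2 11.2] 12.1 mean [ 0.558  -0.3887  0.0518] z [0.0434 0.0537 0.0574]
all(0.558, -0.381) 247 rect [ 557.1 -380. ] [105.6  90.6] 88.3 mean [ 0.557  -0.3862  0.0216] z [0.00
[... 1581 characters left out ...]
2 0.058 ]
all(0.558, -0.381) 476 rect [ 558.9 -379.8] [105.2  93.6] 87.3 mean [ 0.5612 -0.3914  0.0223] z [0.0052 0.0112 0.0548]
web(0.532, -0.264) 145 rect [ 532.4 -271.9] [63.4 13.9] 51.5 mean [ 0.5339 -0.2735  0.0497] z [0.0398 0.0514 0.0578]
all(0.532, -0.264) 458 rect [ 531.9 -264.2] [108.7  99.2] 89.8 mean [ 0.538  -0.2748  0.0245] z [0.0054 0.015  0.0543]
roll 561 rect [ 690.3 -226.7] [99.1 97.9] 70.7 mean [ 0.6915 -0.2279  0.0452] z [0.0353 0.0469 0.0506]
can 449 rect [664.5 334. ] [66.2 64.4] 76.9 mean [0.6686 0.3255 0.1805] z [0.1588 0.1868 0.1922]
brush 1028 rect [ 499.7 -529.8] [395.6 179. ] 0.3 mean [ 0.4676 -0.5161  0.0156] z [0.0057 0.0172 0.0214]
bench z 0.0006990756677975885
```

View pics/crop1.png

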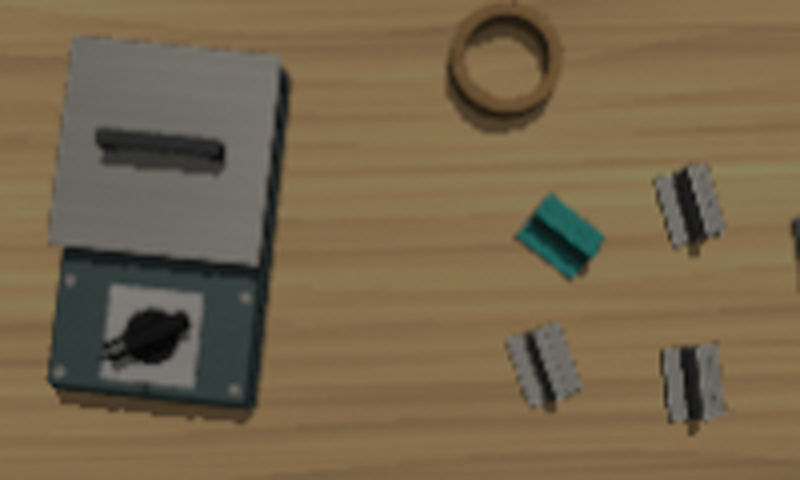

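The crop confirms it: turquoise at (560,237) is excluded, and the three grey coupons at (545,365), (690,205) and (690,380) are the job. The machine yaw is about -7.5°. I'll approach the isolator first.

```bash
cat >> h.py <<'E'
def plan(*tg):
    """targets (x,y,z,phi deg of closing axis): turn (units) first, then shift (units) in turned tool frame"""
    o=get_obs(); p=np.array(o["position"]); r=quat(o["tool_rot"])
    print("at",np.round(p,4),"phi",round(np.degrees(np.arctan2(*r.as_matrix()[[1,0],1])),2),"q",np.round(o["qpos"],2),"t",round(o["t"],1),"F",np.round(o["wrist_force"],1),"gap",round(o["finger_gap"],4))
    for x,y,z,phi in tg:
        best=None
        for k in(-360,-180,0,180,360):
            f=phi+k
            q6=np.degrees(np.arctan2(y,x))-f
            if abs(q6)>160: continue
            a=np.radians(f); Y=np.array([np.cos(a),np.sin(a),0]); Z=np.array([0,0,-1.]); M=np.stack([np.cross(Y,Z),Y,Z],1)
            rv=(r.inv()*R.from_matrix(M)).as_rotvec()
            if best is None or np.linalg.norm(rv)<np.linalg.norm(best[0]): best=(rv,M)
        rv,M=best
        print("->",(x,y,z,phi),"turn",np.round(rv/.08,2),"shift",np.round(M.T@(np.array([x,y,z])-p)/.04,3))
        p=np.array([x,y,z]); r=R.from_matrix(M)
E
python3 -c "
from h import *
c=dict(np.load('/tmp/top.npz')); c2=dict(np.load('/tmp/scene.npz'))
for W in (cloud(c),cloud(c2)):
    m=(W[...,0]>.39)&(W[...,0]<.50)&(W[...,1]>.03)&(W[...,1]<.15)&(W[...,2]>.1)&(W[...,2]<.13); P=W[m]
    d=(P[:,0]-.606)*np.cos(np.radians(-7.5))+(P[:,1]-.069)*np.sin(np.radians(-7.5)); P=P[d<-.11]
    print(len(P),P.mean(0),cv2.minAreaRect(P[:,:2].astype(np.float32)*1000))
plan((.452,.088,.23,22.5))
"
```

```text
115 [0.45480898 0.08387482 0.11504037] ((454.95074462890625, 85.41323852539062), (16.29194450378418, 72.6174087524414), 22.951396942138672)
123 [0.4543992  0.08241257 0.11454821] ((451.55487060546875, 84.95616149902344), (16.755416870117188, 72.49523162841797), 22.537927627563477)
at [0.2356 0.497  0.2313] phi 64.63 q [ 1.04  0.35  1.65 -0.    1.14 -0.08] t 0.9 F [-0.1  0.5 -0.6] gap 0.0858
-> (0.452, 0.088, 0.23, 22.5) turn [0.   0.   9.19] shift [-11.516   1.085   0.033]
```

drive_tool(steps=[[0,[0,0,0],[0,0,0.92]],[0,[0,0,0],[0,0,0.92]],[0,[0,0,0],[0,0,0.92]],[0,[0,0,0],[0,0,0.92]],[0,[0,0,0],[0,0,0.92]]], grip_force=40)

```text
t: 1.32
position: [0.2356, 0.497, 0.2313]
tool_rot: [0.0, 0.396, 0.918, -0.0]
wrist_force: [0.6, 0.4, 0.2]
finger_gap: 0.0426
gripper_force: 0.0
```

drive_tool(steps=[[0,[0,0,0],[0,0,0.92]],[0,[0,0,0],[0,0,0.92]],[0,[0,0,0],[0,0,0.92]],[0,[0,0,0],[0,0,0.92]],[0,[0,0,0],[0,0,0.92]]])

```text
t: 1.73
position: [0.2356, 0.497, 0.2313]
tool_rot: [0.0, 0.557, 0.83, 0.0]
wrist_force: [-0.2, 0.7, 0.0]
finger_gap: 0.0428
gripper_force: 0.0
```

drive_tool(steps=[[0,[-0.9,0.08,0],[0,0,0]],[0,[-0.9,0.08,0],[0,0,0]],[0,[-0.9,0.08,0],[0,0,0]],[0,[-0.9,0.08,0],[0,0,0]],[0,[-0.9,0.08,0],[0,0,0]]])

```text
t: 2.15
position: [0.3196, 0.3352, 0.2314]
tool_rot: [0.0, 0.556, 0.831, 0.0]
wrist_force: [0.6, 0.1, 0.1]
finger_gap: 0.0424
gripper_force: 0.0
```

drive_tool(steps=[[0,[-0.9,0.08,0],[0,0,0]],[0,[-0.9,0.08,0],[0,0,0]],[0,[-0.9,0.08,0],[0,0,0]],[0,[-0.9,0.08,0],[0,0,0]],[0,[-0.9,0.08,0],[0,0,0]]])

```text
t: 2.57
position: [0.4032, 0.1748, 0.2315]
tool_rot: [0.0, 0.556, 0.831, 0.0]
wrist_force: [0.9, 0.3, -1.2]
finger_gap: 0.0427
gripper_force: 0.0
```

drive_tool(steps=[[0,[-0.9,0.08,0],[0,0,0]],[0,[-0.9,0.08,0],[0,0,0]],[0,[-0.7,0.08,0],[0,0,0]],[0,[0,0,0],[0,0,0]],[0,[0,0,0],[0,0,0]]])

```text
t: 2.98
position: [0.4501, 0.0868, 0.2312]
tool_rot: [-0.0, 0.557, 0.831, -0.0]
wrist_force: [0.6, 0.3, -0.1]
finger_gap: 0.0425
gripper_force: 0.0
```

Run:
```python
from h import *
plan((.453,.085,.23,22.7),(.453,.085,.087,22.7))
c=vision.capture("wrist"); save("w1",c["img"]); W=cloud(c); np.savez("/tmp/w1",**c)
m=(W[...,0]>.39)&(W[...,0]<.50)&(W[...,1]>.03)&(W[...,1]<.15)&(W[...,2]>.108)&(W[...,2]<.13)&((W[...,0]-.606)*.9914-(W[...,1]-.069)*.1305<-.1)
P=W[m]; print(len(P),P.mean(0) if len(P) else 0)
if len(P)>5: print(cv2.minAreaRect(P[:,:2].astype(np.float32)*1000))
```

```text
at [0.4501 0.0868 0.2312] phi 22.31 q [ 0.09  0.18  1.88  0.    1.08 -0.3 ] t 3.0 F [ 0.6  0.3 -0.1] gap 0.0425
-> (0.453, 0.085, 0.23, 22.7) turn [-0.   -0.   -0.08] shift [-0.069  0.049  0.03 ]
-> (0.453, 0.085, 0.087, 22.7) turn [0. 0. 0.] shift [0.    0.    3.575]
1033 [0.45025696 0.09037387 0.11677868]
((450.8978576660156, 88.24678039550781), (15.06810474395752, 71.90194702148438), 22.910995483398438)
```

View pics/w1.png

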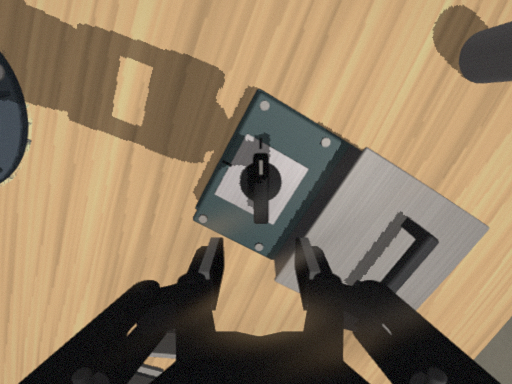

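The wrist view shows the bar at (262,187), centred between the fingers and aligned with them. I'll descend, cage it and turn it anticlockwise.

drive_tool(steps=[[0,[0,0,0.9],[0,0,0]],[0,[0,0,0.9],[0,0,0]],[0,[0,0,0.9],[0,0,0]],[0,[0,0.03,0.5],[0,0,0]],[0,[0,0,0.4],[0,0,0]]])

```text
t: 3.45
position: [0.4496, 0.0893, 0.0853]
tool_rot: [-0.001, 0.555, 0.832, -0.001]
wrist_force: [0.2, 0.1, -0.4]
finger_gap: 0.0422
gripper_force: 0.0
```

drive_tool(steps=[[-0.5,[0,0,0],[0,0,0]],[-0.5,[0,0,0],[0,0,0]],[-0.5,[0,0,0],[0,0,0]],[-0.5,[0,0,0],[0,0,0]],[-0.5,[0,0,0],[0,0,0]]])

```text
t: 3.87
position: [0.4514, 0.0884, 0.0884]
tool_rot: [0.001, 0.556, 0.831, 0.001]
wrist_force: [-0.5, 0.4, -0.3]
finger_gap: 0.0215
gripper_force: 0.0
```

drive_tool(steps=[[-0.5,[0,0,0],[0,0,-0.8]],[-0.5,[0,0,0],[0,0,-0.8]],[-0.5,[0,0,0],[0,0,-0.8]],[-0.5,[0,0,0],[0,0,-0.8]],[-0.5,[0,0,0],[0,0,-0.8]]])

```text
t: 4.28
position: [0.4512, 0.0882, 0.088]
tool_rot: [0.0, 0.415, 0.91, 0.0]
wrist_force: [-1.7, 0.1, 0.6]
finger_gap: 0.0217
gripper_force: 5.5
```

drive_tool(steps=[[-0.5,[0,0,0],[0,0,-0.8]],[-0.5,[0,0,0],[0,0,-0.8]],[-0.5,[0,0,0],[0,0,-0.8]],[-0.5,[0,0,0],[0,0,-0.8]],[-0.5,[0,0,0],[0,0,-0.8]]])

```text
t: 4.7
position: [0.4508, 0.088, 0.088]
tool_rot: [0.0, 0.265, 0.964, -0.0]
wrist_force: [-2.8, -2.7, 3.0]
finger_gap: 0.0214
gripper_force: 3.7
```

drive_tool(steps=[[-0.5,[0,0,0],[0,0,-0.9]],[-0.5,[0,0,0],[0,0,-0.9]],[-0.5,[0,0,0],[0,0,-0.9]],[-0.5,[0,0,0],[0,0,-0.9]],[-0.5,[0,0,0],[0,0,-0.9]]])

```text
t: 5.12
position: [0.4513, 0.0882, 0.088]
tool_rot: [0.001, 0.088, 0.996, 0.0]
wrist_force: [-1.0, -0.2, 0.4]
finger_gap: 0.0212
gripper_force: 0.0
```

drive_tool(steps=[[-0.5,[0,0,0],[0,0,-0.6]],[-0.5,[0,0,0],[0,0,0]],[-0.5,[0,0,0],[0,0,0]]])

```text
t: 5.37
position: [0.4511, 0.0882, 0.0878]
tool_rot: [0.0, 0.066, 0.998, 0.0]
wrist_force: [-0.3, 1.2, 0.1]
finger_gap: 0.0216
gripper_force: 0.0
```

drive_tool(steps=[[0,[0,0,0],[0,0,0]],[0,[0,0,0],[0,0,0]],[0,[0,0,-0.6],[0,0,0]],[0,[0,0,-0.9],[0,0,0]],[0,[0,0,-0.9],[0,0,0]]])

```text
t: 5.78
position: [0.4502, 0.0881, 0.1841]
tool_rot: [-0.001, 0.066, 0.998, -0.0]
wrist_force: [1.2, 0.3, -0.1]
finger_gap: 0.0428
gripper_force: 0.0
```

drive_tool(steps=[[0,[0,0,-0.9],[0,0,0]],[0,[0,0,-0.9],[0,0,0]],[0,[0,0,0],[0,0,0]],[0,[0,0,0],[0,0,0]]])

```text
t: 6.12
position: [0.4516, 0.0883, 0.2569]
tool_rot: [0.002, 0.066, 0.998, 0.0]
wrist_force: [0.3, 0.8, -0.3]
finger_gap: 0.0429
gripper_force: 0.0
```

```bash
cat >> h.py <<'E'
def fit(W,cx,cy,rad,z0,z1,name):
    m=(np.hypot(W[...,0]-cx,W[...,1]-cy)<rad)&(W[...,2]>z0)&(W[...,2]<z1); P=W[m]
    if len(P)<5: print(name,"few",len(P)); return
    (c,(a,b),g)=cv2.minAreaRect(P[:,:2].astype(np.float32)*1000)
    if b>a: g+=90; a,b=b,a
    g=(g+90)%180-90
    print(name,len(P),"c",np.round(c,1),"LxW",round(a,1),round(b,1),"long axis deg",round(g,1),"z med",round(np.median(P[:,2]),4))
    return P
E
python3 - <<'E'
from h import *
for n in("wrist","top","scene"):
    W=cloud(vision.capture(n)); print(n)
    fit(W,.452,.087,.05,.108,.13,"isol"); fit(W,.606,.069,.07,.145,.17,"handle"); 
plan((.606,.069,.25,-7.4))
E
```

```text
wrist
isol 909 c [450.6  88.1] LxW 71.6 15.7 long axis deg -7.1 z med 0.1168
handle 1326 c [604.3  70.3] LxW 101.8 14.5 long axis deg 81.8 z med 0.1588
top
isol few 0
handle 142 c [606.5  69. ] LxW 99.0 14.5 long axis deg 82.1 z med 0.1576
scene
isol 111 c [451.3  84.4] LxW 74.5 17.4 long axis deg -4.2 z med 0.1168
handle 193 c [605.8  67.7] LxW 102.8 17.2 long axis deg 83.7 z med 0.1589
at [0.4503 0.0881 0.2541] phi 82.49 q [ 0.09  0.16  1.85 -0.    1.14 -1.35] t 6.3 F [-0.1  0.1 -1. ] gap 0.0426
-> (0.606, 0.069, 0.25, -7.4) turn [-0.03 -0.02 19.61] shift [0.027 3.922 0.102]
```

The isolator is off (bar at -7.1°, along the machine's x). Next is the lid handle.

drive_tool(steps=[[0,[0,0,0],[0,0,0.98]],[0,[0,0,0],[0,0,0.98]],[0,[0,0,0],[0,0,0.98]],[0,[0,0,0],[0,0,0.98]],[0,[0,0,0],[0,0,0.98]]])

```text
t: 6.68
position: [0.4504, 0.0881, 0.2538]
tool_rot: [-0.001, 0.26, 0.965, -0.0]
wrist_force: [-0.1, -0.0, -0.2]
finger_gap: 0.0429
gripper_force: 0.0
```

drive_tool(steps=[[0,[0,0,0],[0,0,0.98]],[0,[0,0,0],[0,0,0.98]],[0,[0,0,0],[0,0,0.98]],[0,[0,0,0],[0,0,0.98]],[0,[0,0,0],[0,0,0.98]]])

```text
t: 7.1
position: [0.4504, 0.0881, 0.2538]
tool_rot: [-0.001, 0.443, 0.896, -0.001]
wrist_force: [0.3, -0.4, 0.2]
finger_gap: 0.0429
gripper_force: 0.0
```

drive_tool(steps=[[0,[0,0,0],[0,0,0.98]],[0,[0,0,0],[0,0,0.98]],[0,[0,0,0],[0,0,0.98]],[0,[0,0,0],[0,0,0.98]],[0,[0,0,0],[0,0,0.98]]])

```text
t: 7.52
position: [0.4504, 0.0881, 0.2539]
tool_rot: [-0.001, 0.61, 0.793, -0.001]
wrist_force: [0.3, 0.4, 0.0]
finger_gap: 0.0428
gripper_force: 0.0
```

drive_tool(steps=[[0,[0,0,0],[0,0,0.98]],[0,[0,0,0],[0,0,0.98]],[0,[0,0,0],[0,0,0.98]],[0,[0,0,0],[0,0,0.98]],[0,[0,0,0],[0,0,0.98]]])

```text
t: 7.93
position: [0.4504, 0.0882, 0.2539]
tool_rot: [-0.001, 0.752, 0.659, -0.001]
wrist_force: [-0.0, -0.1, 1.3]
finger_gap: 0.0427
gripper_force: 0.0
```

drive_tool(steps=[[0,[0,0.8,0],[0,0,0]],[0,[0,0.8,0],[0,0,0]],[0,[0,0.8,0],[0,0,0]],[0,[0,0.8,0],[0,0,0]],[0,[0,0.7,0],[0,0,0]]])

```text
t: 8.35
position: [0.6069, 0.0679, 0.2532]
tool_rot: [-0.001, 0.751, 0.66, -0.001]
wrist_force: [0.5, 0.2, 0.3]
finger_gap: 0.0424
gripper_force: 0.0
```

drive_tool(steps=[[0,[0,0,0],[0,0,0]],[0,[0,0,0],[0,0,0]]])

```text
t: 8.52
position: [0.6057, 0.068, 0.2528]
tool_rot: [-0.001, 0.751, 0.66, -0.001]
wrist_force: [-1.4, 0.2, 0.5]
finger_gap: 0.0429
gripper_force: 0.0
```

Run:
```python
from h import *
c=vision.capture("wrist"); W=cloud(c); save("w2",c["img"])
fit(W,.606,.069,.07,.145,.17,"handle"); fit(W,.606,.069,.14,.11,.122,"plate");fit(W,.451,.088,.05,.108,.13,"isol")
plan((.6055,.069,.25,-7.6),(.6055,.069,.136,-7.6))
```

```text
handle 1547 c [606.   70.5] LxW 101.6 13.9 long axis deg 82.4 z med 0.1598
plate 23244 c [580.8  73.4] LxW 228.6 176.5 long axis deg -7.4 z med 0.1161
isol 970 c [452.2  88.2] LxW 71.5 16.2 long axis deg -7.3 z med 0.1166
at [0.605  0.0682 0.2534] phi -7.35 q [0.04 0.44 1.46 0.   1.24 0.16] t 8.6 F [-0.1  0.4 -0.1] gap 0.0431
-> (0.6055, 0.069, 0.25, -7.6) turn [-0.04  0.01  0.05] shift [0.021 0.011 0.086]
-> (0.6055, 0.069, 0.136, -7.6) turn [0. 0. 0.] shift [0.   0.   2.85]
```

View pics/w2.png

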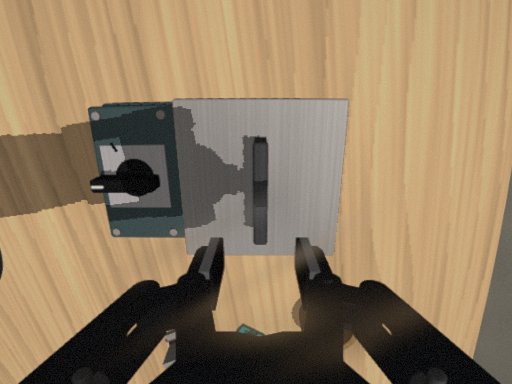

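The bar at (261,190) is centred and aligned, and the isolator bar lies along the machine's x. I'll descend, grip and lift.

drive_tool(steps=[[0,[0,0,0.8],[0,0,0]],[0,[0,0,0.8],[0,0,0]],[0,[0,0.02,0.8],[0,0,0]],[0,[0,0,0.5],[0,0,0]],[0,[0,0,0],[0,0,0]]], grip_force=70)

```text
t: 8.98
position: [0.603, 0.0683, 0.1348]
tool_rot: [-0.003, 0.751, 0.661, -0.003]
wrist_force: [-0.3, -0.5, -0.7]
finger_gap: 0.0425
gripper_force: 0.0
```

drive_tool(steps=[[-1,[0,0,0],[0,0,0]],[-1,[0,0,0],[0,0,0]],[-1,[0,0,0],[0,0,0]],[-1,[0,0,0],[0,0,0]],[-1,[0,0,0],[0,0,0]]])

```text
t: 9.4
position: [0.6071, 0.0683, 0.1414]
tool_rot: [0.001, 0.751, 0.66, 0.001]
wrist_force: [-2.7, 0.3, 6.9]
finger_gap: 0.012
gripper_force: 70.5
```

drive_tool(steps=[[-1,[0,0,0],[0,0,0]],[-1,[0,0,-0.1],[0,0,0]],[-1,[0,0,-0.2],[0,0,0]],[-1,[0,0,-0.3],[0,0,0]],[-1,[0,0,-0.4],[0,0,0]]])

```text
t: 9.82
position: [0.6059, 0.0682, 0.1798]
tool_rot: [-0.001, 0.751, 0.66, -0.001]
wrist_force: [0.1, -0.2, -5.7]
finger_gap: 0.0121
gripper_force: 68.8
```

drive_tool(steps=[[-1,[0,0,-0.5],[0,0,0]],[-1,[0,0,-0.6],[0,0,0]],[-1,[0,0,-0.6],[0,0,0]],[-1,[0,0,-0.4],[0,0,0]],[-1,[0,0,0],[0,0,0]]])

```text
t: 10.23
position: [0.6077, 0.0683, 0.2681]
tool_rot: [0.002, 0.751, 0.66, 0.003]
wrist_force: [1.1, 0.4, -3.7]
finger_gap: 0.0122
gripper_force: 68.9
```

drive_tool(steps=[[-1,[0.3,-0.2,0],[0,0,0]],[-1,[0.5,-0.4,0],[0,0,0]],[-1,[0.6,-0.45,0],[0,0,0]],[-1,[0.6,-0.45,0],[0,0,0]],[-1,[0.6,-0.45,0],[0,0,0]]])

```text
t: 10.65
position: [0.5406, 0.1825, 0.262]
tool_rot: [-0.001, 0.751, 0.66, -0.001]
wrist_force: [0.1, 0.2, -5.3]
finger_gap: 0.0124
gripper_force: 68.9
```

drive_tool(steps=[[-1,[0.6,-0.45,0],[0,0,0]],[-1,[0.6,-0.45,0],[0,0,0]],[-1,[0.6,-0.45,0],[0,0,0]],[-1,[0.6,-0.45,0],[0,0,0]],[-1,[0.6,-0.45,0],[0,0,0]]])

```text
t: 11.07
position: [0.4665, 0.313, 0.2621]
tool_rot: [-0.0, 0.751, 0.661, -0.001]
wrist_force: [0.1, 0.7, -3.9]
finger_gap: 0.0123
gripper_force: 68.9
```

drive_tool(steps=[[-1,[0.3,-0.2,0],[0,0,0]],[-1,[0.1,0,0],[0,0,0]],[-1,[0,0,0],[0,0,0]],[-1,[0,0,0],[0,0,0]]])

```text
t: 11.4
position: [0.4624, 0.3283, 0.2626]
tool_rot: [0.0, 0.751, 0.661, -0.001]
wrist_force: [-0.2, -0.4, -5.1]
finger_gap: 0.0121
gripper_force: 68.9
```

Run:
```python
from h import *
plan((.46,.33,.26,-7.4),(.46,.33,.04,-7.4))
c=vision.capture("top"); save("t2",c["img"]); W=cloud(c)
for n,a in(("A",(.4,-.386)),("B",(.42,-.253)),("C",(.557,-.39))): fit(W,*a,.06,.04,.07,n)
```

```text
at [0.4624 0.3283 0.2626] phi -7.32 q [ 0.54  0.35  1.57 -0.    1.22  0.66] t 11.4 F [-0.2 -0.4 -5.1] gap 0.0121
-> (0.46, 0.33, 0.26, -7.4) turn [-0.01  0.01  0.02] shift [ 0.035 -0.064  0.064]
-> (0.46, 0.33, 0.04, -7.4) turn [0. 0. 0.] shift [0.  0.  5.5]
A 70 c [ 401.3 -386. ] LxW 63.2 11.7 long axis deg 4.9 z med 0.053
B 60 c [ 421.6 -251.5] LxW 62.6 10.6 long axis deg 18.9 z med 0.0531
C 65 c [ 558.2 -389.5] LxW 60.0 11.3 long axis deg 13.2 z med 0.0524
```

View pics/t2.png

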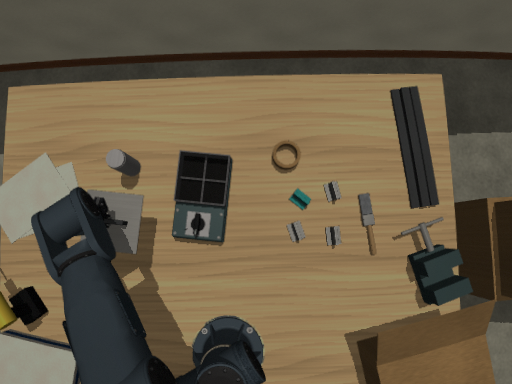

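The tub is open at (203,180) with empty bays. The lid is held over clear bench at (120,215), clear of the can and the paper. Lowering.

drive_tool(steps=[[-1,[0,0,0.4],[0,0,0]],[-1,[0,0,0.8],[0,0,0]],[-1,[0,0,0.9],[0,0,0]],[-1,[0,0,0.9],[0,0,0]],[-1,[0,0,0.9],[0,0,0]]])

```text
t: 11.87
position: [0.4629, 0.3276, 0.1059]
tool_rot: [0.0, 0.751, 0.66, 0.0]
wrist_force: [0.3, 0.8, -5.5]
finger_gap: 0.0125
gripper_force: 68.9
```

drive_tool(steps=[[-1,[0,0,0.7],[0,0,0]],[-1,[0,0,0.4],[0,0,0]],[-1,[0,0,0.2],[0,0,0]],[-1,[0,0,0],[0,0,0]],[-1,[0,0,0],[0,0,0]]])

```text
t: 12.28
position: [0.4632, 0.3285, 0.056]
tool_rot: [0.0, 0.751, 0.66, 0.0]
wrist_force: [-0.0, 0.6, -3.7]
finger_gap: 0.0123
gripper_force: 68.9
```

drive_tool(steps=[[-1,[0,0,0.1],[0,0,0]],[-1,[0,0,0.05],[0,0,0]],[-1,[0,0,0],[0,0,0]]])

```text
t: 12.53
position: [0.4627, 0.3287, 0.0497]
tool_rot: [0.0, 0.751, 0.66, 0.0]
wrist_force: [0.5, -0.1, -4.7]
finger_gap: 0.0121
gripper_force: 68.9
```

drive_tool(steps=[[-1,[0,0,0.15],[0,0,0]],[-1,[0,0,0.08],[0,0,0]],[-1,[0,0,0.05],[0,0,0]],[-1,[0,0,0],[0,0,0]]])

```text
t: 12.87
position: [0.4625, 0.3287, 0.0393]
tool_rot: [0.0, 0.751, 0.661, -0.0]
wrist_force: [-6.2, -5.5, 16.0]
finger_gap: 0.0124
gripper_force: 71.8
```

drive_tool(steps=[[-1,[0,0,0.04],[0,0,0]],[-1,[0,0,0],[0,0,0]]])

```text
t: 13.03
position: [0.4625, 0.3287, 0.0393]
tool_rot: [0.0, 0.751, 0.661, -0.0]
wrist_force: [-14.3, -10.0, 35.9]
finger_gap: 0.0123
gripper_force: 74.5
```

drive_tool(steps=[[0,[0,0,-0.05],[0,0,0]],[0,[0,0,0],[0,0,0]],[0,[0,0,0],[0,0,0]],[0,[0,0,0],[0,0,0]],[0,[0,0,-0.4],[0,0,0]]])

```text
t: 13.45
position: [0.4612, 0.3279, 0.0521]
tool_rot: [-0.0, 0.751, 0.66, -0.002]
wrist_force: [-1.0, -0.2, -0.1]
finger_gap: 0.0429
gripper_force: 0.0
```

drive_tool(steps=[[0,[0,0,-0.9],[0,0,0]],[0,[0,0,-0.9],[0,0,0]],[0,[0,0,-0.9],[0,0,0]],[0,[0,0,-0.9],[0,0,0]],[0,[0,0,-0.9],[0,0,0]]])

```text
t: 13.87
position: [0.4623, 0.3285, 0.236]
tool_rot: [-0.0, 0.751, 0.66, -0.0]
wrist_force: [1.1, 0.7, -1.0]
finger_gap: 0.0429
gripper_force: 0.0
```

Run:
```python
from h import *
for n in("wrist","scene"):
    W=cloud(vision.capture(n)); print(n)
    fit(W,.462,.329,.07,.04,.075,"handle"); fit(W,.462,.329,.14,.008,.022,"plate"); 
    P=fit(W,.606,.069,.14,.10,.12,"rim"); 
    for nn,a in(("A",(.4,-.386)),("B",(.42,-.253)),("C",(.557,-.39))): fit(W,*a,.06,.04,.07,nn)
plan((.42,-.252,.25,108.9))
```

```text
wrist
handle 910 c [462.4 330.9] LxW 101.6 13.5 long axis deg 83.1 z med 0.0577
plate 14744 c [461.9 330.5] LxW 178.7 176.1 long axis deg -7.3 z med 0.014
rim 711 c [678.  132.3] LxW 95.8 48.1 long axis deg -48.8 z med 0.1075
A few 0
B few 0
C few 0
scene
handle 139 c [461.9 326.9] LxW 103.1 17.6 long axis deg 81.0 z med 0.0568
plate 1705 c [470.2 330.5] LxW 234.7 221.1 long axis deg 9.6 z med 0.0145
rim 623 c [579.3  70.4] LxW 226.1 176.3 long axis deg -7.8 z med 0.1085
A 97 c [ 398.8 -386.4] LxW 68.2 10.7 long axis deg 4.0 z med 0.0545
B 106 c [ 419.  -252.8] LxW 64.5 13.6 long axis deg 17.1 z med 0.0536
C 120 c [ 557.5 -390.8] LxW 65.1 11.1 long axis deg 13.8 z med 0.0541
at [0.4645 0.33   0.2402] phi -7.33 q [0.54 0.37 1.6  0.   1.16 0.66] t 14.0 F [ 0.6 -0.4 -0. ] gap 0.0428
-> (0.42, -0.252, 0.25, 108.9) turn [ 0.04 -0.12 13.91] shift [-5.766 13.404 -0.246]
```

The lid is flat on the bench (plate top at 14 mm). Now to coupon B at (0.42,-0.252).

drive_tool(steps=[[0,[0,0,0],[0,0,0.93]],[0,[0,0,0],[0,0,0.93]],[0,[0,0,0],[0,0,0.93]],[0,[0,0,0],[0,0,0.93]],[0,[0,0,0],[0,0,0.93]]])

```text
t: 14.38
position: [0.4624, 0.3286, 0.2335]
tool_rot: [0.0, 0.861, 0.509, -0.001]
wrist_force: [-0.8, 1.0, -0.7]
finger_gap: 0.0427
gripper_force: 0.0
```

drive_tool(steps=[[0,[0,0,0],[0,0,0.93]],[0,[0,0,0],[0,0,0.93]],[0,[0,0,0],[0,0,0.93]],[0,[0,0,0],[0,0,0.93]],[0,[0,0,0],[0,0,0.93]]])

```text
t: 14.8
position: [0.4624, 0.3286, 0.2335]
tool_rot: [0.0, 0.94, 0.341, -0.001]
wrist_force: [-0.1, -0.5, 0.2]
finger_gap: 0.0427
gripper_force: 0.0
```

drive_tool(steps=[[0,[0,0,0],[0,0,0.93]],[0,[0,0,0],[0,0,0.93]],[0,[0,0,0],[0,0,0.93]],[0,[0,0,0],[0,0,0.93]],[0,[0,0,0],[0,0,0.93]]])

```text
t: 15.22
position: [0.4624, 0.3286, 0.2335]
tool_rot: [0.0, 0.987, 0.161, -0.001]
wrist_force: [0.7, -0.5, 0.0]
finger_gap: 0.0426
gripper_force: 0.0
```

drive_tool(steps=[[0,[-0.38,0.88,0],[0,0,0]],[0,[-0.38,0.88,0],[0,0,0]],[0,[-0.38,0.88,0],[0,0,0]],[0,[-0.38,0.88,0],[0,0,0]],[0,[-0.38,0.88,0],[0,0,0]]])

```text
t: 15.63
position: [0.4463, 0.136, 0.2337]
tool_rot: [0.0, 0.987, 0.163, -0.0]
wrist_force: [1.7, 0.2, -0.1]
finger_gap: 0.0427
gripper_force: 0.0
```

drive_tool(steps=[[0,[-0.38,0.88,0],[0,0,0]],[0,[-0.38,0.88,0],[0,0,0]],[0,[-0.38,0.88,0],[0,0,0]],[0,[-0.38,0.88,0],[0,0,0]],[0,[-0.38,0.88,0],[0,0,0]]])

```text
t: 16.05
position: [0.4309, -0.0552, 0.2339]
tool_rot: [-0.0, 0.987, 0.163, -0.0]
wrist_force: [1.6, -0.1, 0.1]
finger_gap: 0.0425
gripper_force: 0.0
```

drive_tool(steps=[[0,[-0.38,0.88,0],[0,0,0]],[0,[-0.38,0.88,0],[0,0,0]],[0,[-0.38,0.88,0],[0,0,0]],[0,[0,0,0],[0,0,0]],[0,[0,0,0],[0,0,0]]])

```text
t: 16.47
position: [0.4218, -0.1695, 0.2337]
tool_rot: [-0.0, 0.987, 0.161, -0.0]
wrist_force: [-0.5, 0.8, 0.5]
finger_gap: 0.0427
gripper_force: 0.0
```

```bash
cat >> h.py <<'E'
def coupons(cams=("wrist",),pic=None):
    for n in cams:
        c=vision.capture(n); W=cloud(c); print(n)
        if pic and n==cams[0]: save(pic,c["img"])
        m=(W[...,2]>.04)&(W[...,2]<.065)&(W[...,1]<-.12)&(W[...,1]>-.5)&(W[...,0]>.25)&(W[...,0]<.64)
        k,L,S,C=cv2.connectedComponentsWithStats(m.astype(np.uint8),connectivity=8)
        for i in range(1,k):
            if S[i,4]<25: continue
            rgb=c["img"][L==i].mean(0); P=W[L==i]; ctr=(P[:,:2].min(0)+P[:,:2].max(0))/2
            fit(W,*ctr,.05,.043,.065,"rgb%s px%s"%(rgb.astype(int),C[i].astype(int)))
E
python3 - <<'E'
from h import *
coupons(("wrist","scene"),"w3")
plan((.42,-.252,.25,108.4),(.42,-.252,.02,108.4))
E
```

```text
wrist
rgb[ 38 102  97] px[369 114] 658 c [ 532.5 -270.7] LxW 63.7 11.4 long axis deg 50.0 z med 0.0546
rgb[91 87 83] px[462 128] 752 c [ 556.5 -388.7] LxW 64.3 12.6 long axis deg 13.3 z med 0.0541
rgb[113 108 104] px[318 195] 474 c [ 418.5 -250.9] LxW 63.8 10.2 long axis deg 18.0 z med 0.0547
rgb[92 89 85] px[400 236] 534 c [ 398.3 -384.1] LxW 64.1 11.7 long axis deg 2.8 z med 0.0542
scene
rgb[107 104  97] px[180 206] 97 c [ 419.4 -252.7] LxW 65.8 14.2 long axis deg 18.6 z med 0.0537
rgb[113 110 103] px[139 228] 92 c [ 399.1 -386.2] LxW 64.8 10.8 long axis deg 3.4 z med 0.0542
rgb[ 45 101  93] px[200 233] 116 c [ 532.8 -272.2] LxW 63.2 14.4 long axis deg 49.7 z med 0.0537
rgb[110 108 102] px[171 265] 112 c [ 557.1 -391.4] LxW 65.3 12.6 long axis deg 13.7 z med 0.0542
at [ 0.4221 -0.1676  0.2339] phi -71.29 q [-0.48  0.17  1.88  0.    1.09  0.76] t 16.6 F [-0.1  0.6 -0.1] gap 0.0429
-> (0.42, -0.252, 0.25, 108.4) turn [-0.01  0.01  0.07] shift [-0.715  1.986 -0.402]
-> (0.42, -0.252, 0.02, 108.4) turn [0. 0. 0.] shift [0.   0.   5.75]
```

View pics/w3.png

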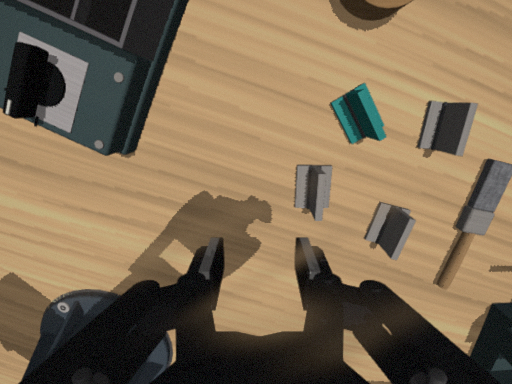

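The wrist view shows grey B at (313,190), C at (448,128) and A at (390,230), with the turquoise one at (358,113). B agrees across the cameras at (0.420,-0.252), 18°. Grasping.

drive_tool(steps=[[0,[-0.24,0.67,0],[0,0,0.07]],[0,[-0.24,0.67,0],[0,0,0]],[0,[-0.24,0.66,0],[0,0,0]],[0,[0,0,0],[0,0,0]],[0,[0,0,0.8],[0,0,0]]])

```text
t: 16.98
position: [0.4229, -0.2544, 0.2062]
tool_rot: [0.003, 0.987, 0.16, 0.003]
wrist_force: [1.5, -0.6, 0.7]
finger_gap: 0.0426
gripper_force: 0.0
```

drive_tool(steps=[[0,[0,0,0.9],[0,0,0]],[0,[0,0,0.9],[0,0,0]],[0,[0,0,0.9],[0,0,0]],[0,[0,0,0.9],[0,0,0]],[0,[0,0,0.5],[0,0,0]]])

```text
t: 17.4
position: [0.4195, -0.2505, 0.0352]
tool_rot: [-0.001, 0.987, 0.161, -0.001]
wrist_force: [-0.6, 0.1, -1.2]
finger_gap: 0.0426
gripper_force: 0.0
```

drive_tool(steps=[[0,[0,0,0.3],[0,0,0]],[0,[0,0,0.1],[0,0,0]],[0,[0,0,0],[0,0,0]],[0,[0,0,0],[0,0,0]]])

```text
t: 17.73
position: [0.4209, -0.2526, 0.0231]
tool_rot: [0.0, 0.987, 0.16, 0.0]
wrist_force: [-0.5, -0.6, 0.6]
finger_gap: 0.0431
gripper_force: 0.0
```

```bash
python3 -c "
from h import *
plan((.42,-.252,.02,108))"
```

```text
at [ 0.4209 -0.2526  0.0231] phi -71.53 q [-0.64  0.58  1.94  0.    0.62  0.61] t 17.7 F [-0.5 -0.6  0.6] gap 0.0431
-> (0.42, -0.252, 0.02, 108) turn [ 0.01 -0.01  0.1 ] shift [-0.018 -0.021  0.078]
```

drive_tool(steps=[[-1,[0,0,0],[0,0,0.1]],[-1,[0,0,0],[0,0,0]],[-1,[0,0,0],[0,0,0]],[-1,[0,0,0],[0,0,0]],[-1,[0,0,0],[0,0,0]]], grip_force=80)

```text
t: 18.15
position: [0.4208, -0.2534, 0.0235]
tool_rot: [0.001, 0.988, 0.156, 0.001]
wrist_force: [-0.3, 1.5, 6.7]
finger_gap: 0.0089
gripper_force: 78.7
```

drive_tool(steps=[[-1,[0,0,0],[0,0,0]],[-1,[0,0,0],[0,0,0]],[-1,[0,0,-0.2],[0,0,0]],[-1,[0,0,-0.5],[0,0,0]],[-1,[0,0,-0.8],[0,0,0]]])

```text
t: 18.57
position: [0.4189, -0.2521, 0.0817]
tool_rot: [-0.002, 0.988, 0.156, -0.002]
wrist_force: [0.1, 0.0, -4.0]
finger_gap: 0.009
gripper_force: 78.1
```

drive_tool(steps=[[-1,[0,0,-0.8],[0,0,0]],[-1,[0,0,-0.8],[0,0,0]],[-1,[0,0,-0.8],[0,0,0]],[-1,[0,0,-0.8],[0,0,0]],[-1,[0,0,-0.3],[0,0,0]]])

```text
t: 18.98
position: [0.4211, -0.2537, 0.2273]
tool_rot: [0.002, 0.988, 0.156, 0.002]
wrist_force: [-0.5, 0.6, -3.6]
finger_gap: 0.009
gripper_force: 78.6
```

```bash
python3 -c "
from h import *
plan((.6531,.1053,.22,82.6))"
```

```text
at [ 0.4211 -0.2537  0.2273] phi -72.06 q [-0.64  0.25  1.81 -0.    1.08  0.62] t 19.0 F [-0.5  0.6 -3.6] gap 0.009
-> (0.6531, 0.1053, 0.22, 82.6) turn [ 0.05 -0.05  5.53] shift [ 4.595 -9.647  0.181]
```

drive_tool(steps=[[-1,[0,0,0],[0,0,0.9]],[-1,[0,0,0],[0,0,0.9]],[-1,[0,0,0],[0,0,0.9]],[-1,[0,0,0],[0,0,0.9]],[-1,[0,0,0],[0,0,0.9]]])

```text
t: 19.4
position: [0.4199, -0.2529, 0.2229]
tool_rot: [-0.0, 1.0, -0.025, -0.0]
wrist_force: [-0.9, 1.1, -3.0]
finger_gap: 0.0088
gripper_force: 78.4
```

drive_tool(steps=[[-1,[0,0,0],[0,0,0.9]],[-1,[0,0,0],[0,0,0.13]],[-1,[0.2,-0.4,0],[0,0,0]],[-1,[0.38,-0.8,0],[0,0,0]],[-1,[0.38,-0.8,0],[0,0,0]]])

```text
t: 19.82
position: [0.4687, -0.1782, 0.2228]
tool_rot: [0.0, 0.998, -0.065, -0.0]
wrist_force: [0.5, -0.3, -3.2]
finger_gap: 0.0087
gripper_force: 78.5
```

drive_tool(steps=[[-1,[0.38,-0.8,0],[0,0,0]],[-1,[0.38,-0.8,0],[0,0,0]],[-1,[0.38,-0.8,0],[0,0,0]],[-1,[0.38,-0.8,0],[0,0,0]],[-1,[0.38,-0.8,0],[0,0,0]]])

```text
t: 20.23
position: [0.5651, -0.0281, 0.2228]
tool_rot: [0.0, 0.998, -0.063, -0.0]
wrist_force: [0.4, -1.3, -3.4]
finger_gap: 0.0087
gripper_force: 78.5
```

drive_tool(steps=[[-1,[0.38,-0.8,0],[0,0,0]],[-1,[0.38,-0.8,0],[0,0,0]],[-1,[0.38,-0.8,0],[0,0,0]],[-1,[0.38,-0.8,0],[0,0,0]],[-1,[0.2,-0.4,0],[0,0,0]]])

```text
t: 20.65
position: [0.6524, 0.1074, 0.2224]
tool_rot: [-0.0, 0.998, -0.063, -0.0]
wrist_force: [-0.4, -0.1, -4.0]
finger_gap: 0.0086
gripper_force: 78.7
```

drive_tool(steps=[[-1,[0,0,0],[0,0,0]],[-1,[0,0,0],[0,0,0]]])

```text
t: 20.82
position: [0.6512, 0.1048, 0.2221]
tool_rot: [0.0, 0.998, -0.063, -0.001]
wrist_force: [-0.2, -0.5, -3.1]
finger_gap: 0.0089
gripper_force: 78.7
```

Run:
```python
from h import *
plan((.6531,.1053,.18,82.6),(.6531,.1053,.064,82.6))
c=vision.capture("wrist"); save("w4",c["img"])
W=cloud(c)
for n in("top",): W=cloud(vision.capture(n)); P=fit(W,.606,.069,.14,.10,.118,"rim "+n)
```

```text
at [0.6512 0.1048 0.2221] phi -97.23 q [ 0.09  0.56  1.35 -0.    1.23  1.79] t 20.8 F [-0.2 -0.5 -3.1] gap 0.0089
-> (0.6531, 0.1053, 0.18, 82.6) turn [0.01 0.01 0.04] shift [ 0.045 -0.02   1.052]
-> (0.6531, 0.1053, 0.064, 82.6) turn [0. 0. 0.] shift [0.  0.  2.9]
rim top 179 c [575.1  35.8] LxW 224.8 99.9 long axis deg -7.5 z med 0.1088
```

View pics/w4.png

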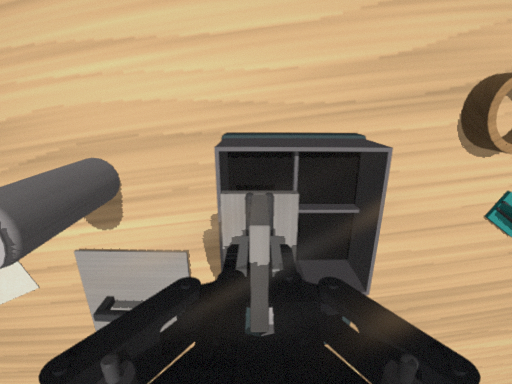

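The coupon hangs aligned over the far +y bay. Descending.

drive_tool(steps=[[-1,[0.04,-0.02,0.4],[0,0,0.04]],[-1,[0,0,0.8],[0,0,0]],[-1,[0,0,0.8],[0,0,0]],[-1,[0,0,0.7],[0,0,0]],[-1,[0,0,0.5],[0,0,0]]])

```text
t: 21.33
position: [0.6517, 0.1033, 0.0921]
tool_rot: [0.0, 0.998, -0.066, -0.001]
wrist_force: [-0.2, -0.7, -3.6]
finger_gap: 0.0089
gripper_force: 78.6
```

drive_tool(steps=[[-1,[0,0,0.3],[0,0,0]],[-1,[0,0,0.2],[0,0,0]],[-1,[0,0,0],[0,0,0]],[-1,[0,0,0],[0,0,0]]])

```text
t: 21.67
position: [0.6537, 0.1044, 0.0755]
tool_rot: [-0.0, 0.998, -0.066, 0.001]
wrist_force: [-0.4, 0.5, -2.8]
finger_gap: 0.0094
gripper_force: 78.6
```

drive_tool(steps=[[-1,[0,0,0.05],[0,0,0]],[-1,[0,0,0.03],[0,0,0]],[-1,[0,0,0],[0,0,0]]])

```text
t: 21.92
position: [0.6535, 0.1047, 0.0719]
tool_rot: [-0.0, 0.998, -0.066, 0.001]
wrist_force: [-0.5, -0.7, -3.8]
finger_gap: 0.0088
gripper_force: 78.6
```

Need about 8 mm more.

drive_tool(steps=[[-1,[0,0,0.1],[0,0,0]],[-1,[0,0,0.05],[0,0,0]],[-1,[0,0,0.03],[0,0,0]],[-1,[0,0,0],[0,0,0]]])

```text
t: 22.25
position: [0.653, 0.1047, 0.0638]
tool_rot: [0.0, 0.998, -0.066, -0.0]
wrist_force: [-0.3, -0.1, -3.8]
finger_gap: 0.0091
gripper_force: 78.9
```

drive_tool(steps=[[-1,[0,0,0.03],[0,0,0]],[-1,[0,0,0],[0,0,0]]])

```text
t: 22.42
position: [0.6533, 0.1047, 0.0636]
tool_rot: [-0.0, 0.998, -0.066, 0.0]
wrist_force: [-3.4, 0.5, 3.9]
finger_gap: 0.0089
gripper_force: 79.5
```

Contact is where I predicted. Release, rise, and plan for A.

drive_tool(steps=[[-0.4,[0,0,0],[0,0,0]],[-0.4,[0,0,0],[0,0,0]],[-0.4,[0,0,0],[0,0,0]],[-0.4,[0,0,0],[0,0,0]],[-0.4,[0,0,-0.4],[0,0,0]]])

```text
t: 22.83
position: [0.6524, 0.1039, 0.0772]
tool_rot: [0.0, 0.998, -0.066, -0.001]
wrist_force: [-0.8, -0.5, -0.5]
finger_gap: 0.0256
gripper_force: 0.0
```

drive_tool(steps=[[-0.4,[0,0,-0.8],[0,0,0]],[-0.4,[0,0,-0.8],[0,0,0]],[-0.4,[0,0,-0.8],[0,0,0]],[-0.4,[0,0,-0.8],[0,0,0]],[0,[0,0,-0.4],[0,0,0]]])

```text
t: 23.25
position: [0.6546, 0.1048, 0.2277]
tool_rot: [-0.0, 0.998, -0.066, 0.003]
wrist_force: [0.4, -0.8, -0.2]
finger_gap: 0.0361
gripper_force: 0.0
```

Run:
```python
from h import *
coupons(("scene","top"))
c=vision.capture("wrist"); W=cloud(c)
fit(W,.653,.105,.04,.085,.105,"placed web")
plan((.399,-.386,.225,93.7))
```

```text
scene
rgb[116 113 107] px[139 228] 92 c [ 396.8 -386.5] LxW 67.0 10.3 long axis deg 3.7 z med 0.0546
rgb[ 47 104  96] px[199 233] 119 c [ 533.2 -272.4] LxW 63.4 12.9 long axis deg 49.4 z med 0.0529
rgb[113 111 105] px[171 265] 112 c [ 557.  -391.2] LxW 63.9 12.3 long axis deg 14.5 z med 0.0545
top
rgb[110 107 101] px[334 189] 58 c [ 558.1 -390. ] LxW 59.1 11.3 long axis deg 14.9 z med 0.0533
rgb[34 97 91] px[300 197] 56 c [ 533.7 -269.7] LxW 61.5 11.4 long axis deg 51.9 z med 0.0533
rgb[112 109 103] px[335 235] 67 c [ 401.2 -385.8] LxW 63.0 11.4 long axis deg 4.2 z med 0.053
placed web 567 c [653.3 122.4] LxW 64.5 43.5 long axis deg -7.4 z med 0.095
at [0.6539 0.1047 0.2245] phi -97.58 q [0.09 0.56 1.34 0.   1.23 1.79] t 23.4 F [ 0.2  0.8 -0.5] gap 0.0427
-> (0.399, -0.386, 0.225, 93.7) turn [-0.01 -0.04 -2.46] shift [-7.151 11.832 -0.013]
```

drive_tool(steps=[[0,[0,0,0],[0,0,-0.82]],[0,[0,0,0],[0,0,-0.82]],[0,[0,0,0],[0,0,-0.82]],[0,[-0.5,0.83,0],[0,0,0]],[0,[-0.5,0.83,0],[0,0,0]]])

```text
t: 23.82
position: [0.6167, 0.0361, 0.2208]
tool_rot: [-0.0, 0.999, 0.034, -0.001]
wrist_force: [0.5, -1.4, -0.6]
finger_gap: 0.0428
gripper_force: 0.0
```

drive_tool(steps=[[0,[-0.5,0.83,0],[0,0,0]],[0,[-0.5,0.83,0],[0,0,0]],[0,[-0.5,0.83,0],[0,0,0]],[0,[-0.5,0.83,0],[0,0,0]],[0,[-0.5,0.83,0],[0,0,0]]])

```text
t: 24.23
position: [0.5269, -0.1375, 0.2216]
tool_rot: [-0.0, 0.999, 0.032, -0.001]
wrist_force: [1.4, -1.4, -0.8]
finger_gap: 0.0431
gripper_force: 0.0
```

drive_tool(steps=[[0,[-0.5,0.83,0],[0,0,0]],[0,[-0.5,0.83,0],[0,0,0]],[0,[-0.5,0.83,0],[0,0,0]],[0,[-0.5,0.83,0],[0,0,0]],[0,[-0.5,0.83,0],[0,0,0]]])

```text
t: 24.65
position: [0.4378, -0.3096, 0.2216]
tool_rot: [-0.001, 0.999, 0.032, -0.001]
wrist_force: [0.3, -0.1, 0.3]
finger_gap: 0.0429
gripper_force: 0.0
```

drive_tool(steps=[[0,[-0.5,0.83,0],[0,0,0]],[0,[-0.5,0.83,0],[0,0,0]],[0,[0,0,0],[0,0,0]],[0,[0,0,0],[0,0,0]]])

```text
t: 24.98
position: [0.4024, -0.3782, 0.2215]
tool_rot: [-0.001, 1.0, 0.031, -0.001]
wrist_force: [0.2, -0.1, -0.2]
finger_gap: 0.0425
gripper_force: 0.0
```

Run:
```python
from h import *
coupons(("wrist",))
plan((.3995,-.386,.225,93.8),(.3995,-.386,.0225,93.8))
```

```text
wrist
rgb[135 130 126] px[279  33] 733 c [ 556.7 -389.3] LxW 63.9 10.4 long axis deg 13.0 z med 0.0548
rgb[ 39 107 102] px[168  53] 669 c [ 532.1 -271.5] LxW 64.4 11.1 long axis deg 49.6 z med 0.0548
rgb[123 118 113] px[265 178] 423 c [ 399.1 -385.1] LxW 63.3 8.7 long axis deg 3.8 z med 0.0549
at [ 0.4031 -0.3771  0.2217] phi -86.39 q [-0.84  0.37  1.66  0.    1.12  0.67] t 25.0 F [-0.4  0.8 -0.1] gap 0.0429
-> (0.3995, -0.386, 0.225, 93.8) turn [-0.02  0.01 -0.04] shift [-0.106  0.217 -0.083]
-> (0.3995, -0.386, 0.0225, 93.8) turn [0. 0. 0.] shift [0.    0.    5.062]
```

drive_tool(steps=[[0,[-0.1,0.21,0],[0,0,0]],[0,[0,0,0.6],[0,0,0]],[0,[0,0,0.9],[0,0,0]],[0,[0,0,0.9],[0,0,0]],[0,[0,0,0.9],[0,0,0]]])

```text
t: 25.45
position: [0.4007, -0.3851, 0.0895]
tool_rot: [0.0, 0.999, 0.033, 0.0]
wrist_force: [0.7, 0.2, 0.3]
finger_gap: 0.0426
gripper_force: 0.0
```

drive_tool(steps=[[0,[0,0,0.8],[0,0,0]],[0,[0,0,0.5],[0,0,0]],[0,[0,0,0.3],[0,0,0]],[0,[0,0,0.08],[0,0,0]],[0,[0,0,0],[0,0,0]]])

```text
t: 25.87
position: [0.4005, -0.3856, 0.0236]
tool_rot: [-0.0, 0.999, 0.033, -0.0]
wrist_force: [0.8, 0.1, 0.4]
finger_gap: 0.0429
gripper_force: 0.0
```

drive_tool(steps=[[-1,[0,0,0],[0,0,0]],[-1,[0,0,0],[0,0,0]],[-1,[0,0,0],[0,0,0]],[-1,[0,0,0],[0,0,0]],[-1,[0,0,0],[0,0,0]]])

```text
t: 26.28
position: [0.4009, -0.3865, 0.0251]
tool_rot: [0.001, 0.999, 0.032, 0.001]
wrist_force: [-0.9, 0.3, 6.9]
finger_gap: 0.0089
gripper_force: 78.7
```

drive_tool(steps=[[-1,[0,0,0],[0,0,0]],[-1,[0,0,0],[0,0,0]],[-1,[0,0,-0.2],[0,0,0]],[-1,[0,0,-0.5],[0,0,0]],[-1,[0,0,-0.8],[0,0,0]]])

```text
t: 26.7
position: [0.399, -0.3845, 0.0828]
tool_rot: [-0.002, 0.999, 0.032, -0.002]
wrist_force: [0.6, 0.2, -3.3]
finger_gap: 0.0085
gripper_force: 78.1
```

drive_tool(steps=[[-1,[0,0,-0.8],[0,0,0]],[-1,[0,0,-0.8],[0,0,0]],[-1,[0,0,-0.8],[0,0,0]],[-1,[0,0,-0.8],[0,0,0]],[-1,[0,0,-0.3],[0,0,0]]])

```text
t: 27.12
position: [0.4009, -0.3866, 0.2289]
tool_rot: [0.002, 0.999, 0.032, 0.002]
wrist_force: [0.3, -0.7, -2.6]
finger_gap: 0.0088
gripper_force: 78.5
```

```bash
python3 -c "
from h import *
plan((.6423,.0219,.22,82.6))"
```

```text
at [ 0.4009 -0.3866  0.2289] phi -86.31 q [-0.85  0.36  1.64 -0.    1.13  0.66] t 27.1 F [ 0.3 -0.7 -2.6] gap 0.0088
-> (0.6423, 0.0219, 0.22, 82.6) turn [ 0.05 -0.05  2.42] shift [  4.669 -10.905   0.223]
```

drive_tool(steps=[[-1,[0,0,0],[0,0,0.81]],[-1,[0,0,0],[0,0,0.81]],[-1,[0,0,0],[0,0,0.8]],[-1,[0.2,-0.5,0],[0,0,0]],[-1,[0.36,-0.84,0],[0,0,0]]])

```text
t: 27.53
position: [0.4283, -0.3366, 0.2242]
tool_rot: [0.0, 0.998, -0.066, -0.0]
wrist_force: [1.0, 0.7, -4.3]
finger_gap: 0.009
gripper_force: 78.5
```

drive_tool(steps=[[-1,[0.36,-0.84,0],[0,0,0]],[-1,[0.36,-0.84,0],[0,0,0]],[-1,[0.36,-0.84,0],[0,0,0]],[-1,[0.36,-0.84,0],[0,0,0]],[-1,[0.36,-0.84,0],[0,0,0]]])

```text
t: 27.95
position: [0.5227, -0.1765, 0.2244]
tool_rot: [0.0, 0.998, -0.065, 0.0]
wrist_force: [0.1, -1.5, -4.0]
finger_gap: 0.0085
gripper_force: 78.5
```

drive_tool(steps=[[-1,[0.36,-0.84,0],[0,0,0]],[-1,[0.36,-0.84,0],[0,0,0]],[-1,[0.36,-0.84,0],[0,0,0]],[-1,[0.36,-0.84,0],[0,0,0]],[-1,[0.36,-0.84,0],[0,0,0]]])

```text
t: 28.37
position: [0.6157, -0.0191, 0.2243]
tool_rot: [0.0, 0.998, -0.065, -0.0]
wrist_force: [0.7, -0.3, -3.5]
finger_gap: 0.0089
gripper_force: 78.5
```

drive_tool(steps=[[-1,[0.36,-0.84,0],[0,0,0]],[-1,[0.15,-0.33,0],[0,0,0]],[-1,[0,0,0],[0,0,0]],[-1,[0,0,0],[0,0,0]]])

```text
t: 28.7
position: [0.6413, 0.0232, 0.2237]
tool_rot: [0.0, 0.998, -0.064, -0.0]
wrist_force: [0.3, -1.2, -3.4]
finger_gap: 0.0087
gripper_force: 78.7
```

```bash
python3 -c "
from h import *
plan((.6423,.0219,.22,82.6),(.6423,.0219,.064,82.6))"
```

```text
at [0.6413 0.0232 0.2237] phi -97.33 q [-0.04  0.53  1.4  -0.    1.21  1.66] t 28.7 F [ 0.3 -1.2 -3.4] gap 0.0087
-> (0.6423, 0.0219, 0.22, 82.6) turn [0.   0.01 0.02] shift [0.028 0.03  0.093]
-> (0.6423, 0.0219, 0.064, 82.6) turn [0. 0. 0.] shift [0.  0.  3.9]
```

drive_tool(steps=[[-1,[0.03,0.03,0.4],[0,0,0]],[-1,[0,0,0.8],[0,0,0]],[-1,[0,0,0.8],[0,0,0]],[-1,[0,0,0.7],[0,0,0]],[-1,[0,0,0.5],[0,0,0]]])

```text
t: 29.12
position: [0.641, 0.0201, 0.0935]
tool_rot: [0.0, 0.998, -0.065, -0.001]
wrist_force: [-0.5, 0.6, -3.9]
finger_gap: 0.0089
gripper_force: 78.6
```

drive_tool(steps=[[-1,[0,0,0.3],[0,0,0]],[-1,[0,0,0.2],[0,0,0]],[-1,[0,0,0.1],[0,0,0]],[-1,[0,0,0.07],[0,0,0]],[-1,[0,0,0],[0,0,0]]])

```text
t: 29.53
position: [0.6431, 0.0213, 0.0695]
tool_rot: [0.0, 0.998, -0.065, 0.0]
wrist_force: [-0.4, 0.2, -2.7]
finger_gap: 0.0089
gripper_force: 78.6
```

drive_tool(steps=[[-1,[0,0,0.05],[0,0,0]],[-1,[0,0,0],[0,0,0]]])

```text
t: 29.7
position: [0.643, 0.0215, 0.0675]
tool_rot: [-0.0, 0.998, -0.065, 0.0]
wrist_force: [-0.3, -0.5, -3.2]
finger_gap: 0.0091
gripper_force: 78.6
```

drive_tool(steps=[[-1,[0,0,0.05],[0,0,0]],[-1,[0,0,0.03],[0,0,0]],[-1,[0,0,0],[0,0,0]]])

```text
t: 29.95
position: [0.6432, 0.0215, 0.0652]
tool_rot: [0.0, 0.998, -0.064, 0.001]
wrist_force: [-5.6, 0.1, 9.3]
finger_gap: 0.0091
gripper_force: 80.5
```

drive_tool(steps=[[-1,[0,0,0.02],[0,0,0]],[-1,[0,0,0],[0,0,0]]])

```text
t: 30.12
position: [0.6432, 0.0215, 0.0652]
tool_rot: [0.0, 0.998, -0.064, 0.001]
wrist_force: [-7.9, -0.1, 15.8]
finger_gap: 0.0088
gripper_force: 81.8
```

drive_tool(steps=[[-0.4,[0,0,-0.02],[0,0,0]],[-0.4,[0,0,0],[0,0,0]],[-0.4,[0,0,0],[0,0,0]],[-0.4,[0,0,0],[0,0,0]],[-0.4,[0,0,-0.4],[0,0,0]]])

```text
t: 30.53
position: [0.6413, 0.0216, 0.0773]
tool_rot: [0.0, 0.998, -0.065, -0.002]
wrist_force: [0.0, 0.6, -0.8]
finger_gap: 0.0256
gripper_force: 0.0
```

drive_tool(steps=[[-0.4,[0,0,-0.8],[0,0,0]],[-0.4,[0,0,-0.8],[0,0,0]],[-0.4,[0,0,-0.8],[0,0,0]],[-0.4,[0,0,-0.8],[0,0,0]],[0,[0,0,-0.4],[0,0,0]]])

```text
t: 30.95
position: [0.6437, 0.0215, 0.2278]
tool_rot: [-0.0, 0.998, -0.065, 0.002]
wrist_force: [0.3, 0.6, 0.2]
finger_gap: 0.0367
gripper_force: 0.0
```

Run:
```python
from h import *
coupons(("scene","top"))
plan((.5575,-.390,.225,103.7))
```

```text
scene
rgb[ 48 105  97] px[199 233] 116 c [ 533.7 -272.5] LxW 63.3 13.2 long axis deg 52.6 z med 0.0544
rgb[115 113 106] px[171 265] 112 c [ 557.7 -391. ] LxW 64.5 11.5 long axis deg 14.3 z med 0.0548
top
rgb[107 105  99] px[334 189] 58 c [ 558.  -389.7] LxW 59.3 11.3 long axis deg 15.6 z med 0.0536
rgb[33 95 88] px[300 197] 55 c [ 533.6 -269.9] LxW 61.9 10.9 long axis deg 54.6 z med 0.0532
at [0.644  0.0215 0.227 ] phi -97.4 q [-0.04  0.52  1.4   0.    1.21  1.66] t 31.1 F [-0.   0.1 -0.7] gap 0.0424
-> (0.5575, -0.39, 0.225, 103.7) turn [ 0.01 -0.07 -4.6 ] shift [-4.538  9.483  0.051]
```

drive_tool(steps=[[0,[0,0,0],[0,0,-0.92]],[0,[0,0,0],[0,0,-0.92]],[0,[0,0,0],[0,0,-0.92]],[0,[0,0,0],[0,0,-0.92]],[0,[0,0,0],[0,0,-0.92]]])

```text
t: 31.47
position: [0.6422, 0.0215, 0.2221]
tool_rot: [-0.0, 0.993, 0.121, -0.001]
wrist_force: [0.3, -0.9, -1.3]
finger_gap: 0.0426
gripper_force: 0.0
```

drive_tool(steps=[[0,[-0.41,0.86,0],[0,0,0]],[0,[-0.41,0.86,0],[0,0,0]],[0,[-0.41,0.86,0],[0,0,0]],[0,[-0.41,0.86,0],[0,0,0]],[0,[-0.41,0.86,0],[0,0,0]]])

```text
t: 31.88
position: [0.6026, -0.1665, 0.2222]
tool_rot: [-0.0, 0.993, 0.119, -0.001]
wrist_force: [0.0, -0.4, -0.4]
finger_gap: 0.0427
gripper_force: 0.0
```

drive_tool(steps=[[0,[-0.41,0.86,0],[0,0,0]],[0,[-0.41,0.86,0],[0,0,0]],[0,[-0.41,0.86,0],[0,0,0]],[0,[-0.41,0.86,0],[0,0,0]],[0,[-0.41,0.86,0],[0,0,0]]])

```text
t: 32.3
position: [0.5637, -0.3531, 0.2222]
tool_rot: [-0.001, 0.993, 0.119, -0.001]
wrist_force: [0.6, 0.4, -0.0]
finger_gap: 0.0428
gripper_force: 0.0
```

drive_tool(steps=[[0,[-0.41,0.86,0],[0,0,0]],[0,[0,0,0],[0,0,0]],[0,[0,0,0],[0,0,0]]])

```text
t: 32.55
position: [0.5558, -0.3903, 0.2217]
tool_rot: [-0.001, 0.993, 0.118, -0.001]
wrist_force: [-0.9, 0.1, 0.6]
finger_gap: 0.0423
gripper_force: 0.0
```

Run:
```python
from h import *
coupons(("wrist",))
plan((.5575,-.390,.225,103.7),(.5575,-.390,.023,103.7))
```

```text
wrist
rgb[34 92 87] px[160 171] 613 c [ 532.7 -271.3] LxW 63.4 11.6 long axis deg 50.1 z med 0.0544
rgb[120 115 110] px[260 174] 476 c [ 557.2 -389.8] LxW 64.6 9.9 long axis deg 13.6 z med 0.0549
at [ 0.5564 -0.3889  0.2221] phi -76.39 q [-0.68  0.6   1.29  0.    1.26  0.65] t 32.6 F [-0.7 -0.2  0.2] gap 0.043
-> (0.5575, -0.39, 0.225, 103.7) turn [-0.02  0.02 -0.02] shift [ 0.021  0.033 -0.073]
-> (0.5575, -0.39, 0.023, 103.7) turn [0. 0. 0.] shift [0.   0.   5.05]
```

drive_tool(steps=[[0,[0.02,0.03,0],[0,0,0]],[0,[0,0,0.6],[0,0,0]],[0,[0,0,0.9],[0,0,0]],[0,[0,0,0.9],[0,0,0]],[0,[0,0,0.9],[0,0,0]]])

```text
t: 33.02
position: [0.5586, -0.3883, 0.0904]
tool_rot: [0.0, 0.993, 0.12, 0.0]
wrist_force: [0.5, 0.6, 0.2]
finger_gap: 0.0422
gripper_force: 0.0
```

drive_tool(steps=[[0,[0,0,0.8],[0,0,0]],[0,[0,0,0.5],[0,0,0]],[0,[0,0,0.3],[0,0,0]],[0,[0,0,0.07],[0,0,0]],[0,[0,0,0],[0,0,0]]])

```text
t: 33.43
position: [0.5584, -0.3892, 0.0249]
tool_rot: [-0.0, 0.993, 0.12, -0.0]
wrist_force: [0.9, 0.3, 0.9]
finger_gap: 0.0426
gripper_force: 0.0
```

drive_tool(steps=[[-1,[0,0,0],[0,0,0]],[-1,[0,0,0],[0,0,0]],[-1,[0,0,0],[0,0,0]],[-1,[0,0,0],[0,0,0]],[-1,[0,0,0],[0,0,0]]])

```text
t: 33.85
position: [0.5588, -0.3903, 0.0267]
tool_rot: [0.001, 0.993, 0.119, 0.001]
wrist_force: [-0.2, 1.7, 7.2]
finger_gap: 0.0087
gripper_force: 80.0
```

drive_tool(steps=[[-1,[0,0,0],[0,0,0]],[-1,[0,0,0],[0,0,0]],[-1,[0,0,-0.2],[0,0,0]],[-1,[0,0,-0.5],[0,0,0]],[-1,[0,0,-0.8],[0,0,0]]])

```text
t: 34.27
position: [0.5564, -0.3886, 0.083]
tool_rot: [-0.002, 0.993, 0.119, -0.002]
wrist_force: [0.6, -0.7, -3.0]
finger_gap: 0.0088
gripper_force: 78.1
```

drive_tool(steps=[[-1,[0,0,-0.8],[0,0,0]],[-1,[0,0,-0.8],[0,0,0]],[-1,[0,0,-0.8],[0,0,0]],[-1,[0,0,-0.8],[0,0,0]],[-1,[0,0,-0.3],[0,0,0]]])

```text
t: 34.68
position: [0.5589, -0.3906, 0.2304]
tool_rot: [0.002, 0.993, 0.119, 0.002]
wrist_force: [0.5, -0.5, -2.4]
finger_gap: 0.0086
gripper_force: 78.5
```

```bash
python3 -c "
from h import *
plan((.5589,.0317,.22,82.6))"
```

```text
at [ 0.5589 -0.3906  0.2304] phi -76.32 q [-0.68  0.59  1.28 -0.    1.27  0.65] t 34.7 F [ 0.5 -0.5 -2.4] gap 0.0086
-> (0.5589, 0.0317, 0.22, 82.6) turn [ 0.05 -0.06  4.6 ] shift [ -1.359 -10.469   0.26 ]
```

drive_tool(steps=[[-1,[0,0,0],[0,0,0.92]],[-1,[0,0,0],[0,0,0.92]],[-1,[0,0,0],[0,0,0.92]],[-1,[0,0,0],[0,0,0.92]],[-1,[0,0,0],[0,0,0.92]]])

```text
t: 35.1
position: [0.5576, -0.3895, 0.2238]
tool_rot: [-0.001, 0.998, -0.066, -0.001]
wrist_force: [0.3, -0.2, -4.3]
finger_gap: 0.0085
gripper_force: 78.3
```

drive_tool(steps=[[-1,[-0.06,-0.5,0],[0,0,0]],[-1,[-0.11,-0.83,0],[0,0,0]],[-1,[-0.11,-0.83,0],[0,0,0]],[-1,[-0.11,-0.83,0],[0,0,0]],[-1,[-0.11,-0.83,0],[0,0,0]]])

```text
t: 35.52
position: [0.5571, -0.234, 0.2239]
tool_rot: [-0.0, 0.998, -0.065, -0.001]
wrist_force: [0.1, 0.8, -3.6]
finger_gap: 0.0087
gripper_force: 78.5
```

drive_tool(steps=[[-1,[-0.11,-0.83,0],[0,0,0]],[-1,[-0.11,-0.83,0],[0,0,0]],[-1,[-0.11,-0.83,0],[0,0,0]],[-1,[-0.11,-0.83,0],[0,0,0]],[-1,[-0.11,-0.83,0],[0,0,0]]])

```text
t: 35.93
position: [0.5566, -0.0666, 0.2242]
tool_rot: [-0.0, 0.998, -0.065, -0.001]
wrist_force: [0.7, -0.8, -3.7]
finger_gap: 0.0084
gripper_force: 78.5
```

drive_tool(steps=[[-1,[-0.11,-0.83,0],[0,0,0]],[-1,[-0.11,-0.83,0],[0,0,0]],[-1,[-0.09,-0.8,0],[0,0,0]],[-1,[0,0,0],[0,0,0]],[-1,[0,0,0],[0,0,0]]])

```text
t: 36.35
position: [0.5572, 0.0323, 0.2242]
tool_rot: [0.0, 0.998, -0.063, -0.001]
wrist_force: [0.8, -0.3, -3.2]
finger_gap: 0.0087
gripper_force: 78.9
```

```bash
python3 -c "
from h import *
plan((.5589,.0317,.22,82.6),(.5589,.0317,.066,82.6))"
```

```text
at [0.5572 0.0323 0.2242] phi -97.25 q [-0.03  0.37  1.64 -0.    1.13  1.67] t 36.4 F [ 0.8 -0.3 -3.2] gap 0.0087
-> (0.5589, 0.0317, 0.22, 82.6) turn [0.   0.02 0.03] shift [0.043 0.009 0.104]
-> (0.5589, 0.0317, 0.066, 82.6) turn [0. 0. 0.] shift [0.   0.   3.85]
```

drive_tool(steps=[[-1,[0.04,0.01,0.4],[0,0,0.03]],[-1,[0,0,0.8],[0,0,0]],[-1,[0,0,0.8],[0,0,0]],[-1,[0,0,0.7],[0,0,0]],[-1,[0,0,0.5],[0,0,0]]])

```text
t: 36.77
position: [0.558, 0.0291, 0.094]
tool_rot: [0.0, 0.998, -0.066, -0.002]
wrist_force: [-0.1, 0.1, -3.6]
finger_gap: 0.0091
gripper_force: 78.8
```

drive_tool(steps=[[-1,[0,0,0.3],[0,0,0]],[-1,[0,0,0.2],[0,0,0]],[-1,[0,0,0.1],[0,0,0]],[-1,[0,0,0.07],[0,0,0]],[-1,[0,0,0],[0,0,0]]])

```text
t: 37.18
position: [0.5597, 0.0301, 0.0705]
tool_rot: [-0.0, 0.998, -0.066, 0.0]
wrist_force: [-0.3, 0.4, -3.0]
finger_gap: 0.0087
gripper_force: 78.8
```

drive_tool(steps=[[-1,[0,0,0.03],[0,0,0]],[-1,[0,0,0],[0,0,0]],[-1,[0,0,0.02],[0,0,0]],[-1,[0,0,0],[0,0,0]]])

```text
t: 37.52
position: [0.5595, 0.0303, 0.0684]
tool_rot: [-0.0, 0.998, -0.066, 0.0]
wrist_force: [-0.9, -0.8, -2.6]
finger_gap: 0.0088
gripper_force: 78.8
```

drive_tool(steps=[[-1,[0,0,0.03],[0,0,0]],[-1,[0,0,0.02],[0,0,0]],[-1,[0,0,0],[0,0,0]]])

```text
t: 37.77
position: [0.5595, 0.0304, 0.0667]
tool_rot: [-0.0, 0.998, -0.066, 0.0]
wrist_force: [-2.5, 0.2, 4.4]
finger_gap: 0.0084
gripper_force: 80.1
```

drive_tool(steps=[[-1,[0,0,0.02],[0,0,0]],[-1,[0,0,0],[0,0,0]]])

```text
t: 37.93
position: [0.5595, 0.0304, 0.0667]
tool_rot: [0.0, 0.998, -0.066, 0.0]
wrist_force: [-6.8, 0.5, 14.8]
finger_gap: 0.0085
gripper_force: 81.7
```

Contact. Release, rise and look at the tub.

drive_tool(steps=[[-0.4,[0,0,-0.02],[0,0,0]],[-0.4,[0,0,0],[0,0,0]],[-0.4,[0,0,0],[0,0,0]],[-0.4,[0,0,0],[0,0,0]],[-0.4,[0,0,-0.4],[0,0,0]]])

```text
t: 38.35
position: [0.5579, 0.0303, 0.0799]
tool_rot: [0.0, 0.998, -0.066, -0.002]
wrist_force: [0.2, 0.3, -1.2]
finger_gap: 0.0257
gripper_force: 0.0
```

drive_tool(steps=[[-0.4,[0,0,-0.8],[0,0,0]],[-0.4,[0,0,-0.8],[0,0,0]],[-0.4,[0,0,-0.8],[0,0,0]],[-0.4,[0,0,-0.8],[0,0,0]],[0,[0,0,-0.4],[0,0,0]]])

```text
t: 38.77
position: [0.5604, 0.0303, 0.23]
tool_rot: [-0.0, 0.998, -0.066, 0.002]
wrist_force: [-0.3, -0.2, 0.6]
finger_gap: 0.0367
gripper_force: 0.0
```

Run:
```python
from h import *
c=vision.capture("wrist"); W=cloud(c); save("w5",c["img"])
for n,a in(("bay3",(.6531,.1053)),("bay2",(.6423,.0219)),("bay0",(.5589,.0327))): fit(W,*a,.037,.085,.1,n)
P=fit(W,.606,.069,.135,.104,.118,"rim")
W=cloud(vision.capture("top")); fit(W,.606,.069,.135,.100,.118,"rim top"); coupons(("top",))
print([ (np.round(d["at"],3).tolist(),round(d["confidence"],2)) for d in vision.search_frame("coupon0","top")])
fit(W,.462,.329,.14,.008,.022,"plate")
plan((.462,.329,.225,-7.4))
```

```text
bay3 821 c [650.9 105.5] LxW 64.1 11.1 long axis deg -8.1 z med 0.0947
bay2 657 c [640.9  22.2] LxW 62.5 9.3 long axis deg -7.4 z med 0.0949
bay0 543 c [558.5  30.9] LxW 63.1 9.9 long axis deg -7.3 z med 0.0949
rim 3879 c [581.7  71.7] LxW 220.2 173.0 long axis deg -7.5 z med 0.1097
rim top 157 c [607.1  67.4] LxW 170.5 170.1 long axis deg -7.3 z med 0.1082
top
rgb[31 90 83] px[300 197] 57 c [ 533.4 -269.5] LxW 61.5 11.3 long axis deg 53.5 z med 0.0528
[([0.536, -0.268, 0.01], 0.56)]
plate 2189 c [456.5 328. ] LxW 218.9 201.9 long axis deg 0.7 z med 0.0129
at [0.5591 0.0303 0.2255] phi -97.54 q [-0.03  0.37  1.63 -0.    1.14  1.67] t 39.0 F [ 0.2 -1.2 -0.5] gap 0.0429
-> (0.462, 0.329, 0.225, -7.4) turn [ 0.   0.  19.6] shift [-7.092  3.369  0.012]
```

View pics/w5.png

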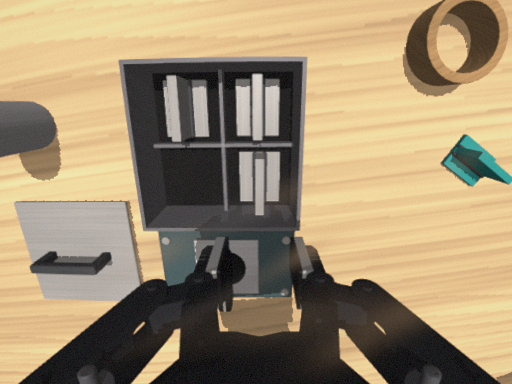

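The wrist view shows the tub with coupons standing in three bays at (185,108), (258,106) and (260,180). All web tops are at 95 mm, so they are on the floor, and only the turquoise look-alike at (475,160) remains on the bench. The lid is at (75,250); back to it, turning the other way to keep joint 6 in range.

drive_tool(steps=[[0,[0,0,0],[0,0,-0.98]],[0,[0,0,0],[0,0,-0.98]],[0,[0,0,0],[0,0,-0.98]],[0,[0,0,0],[0,0,-0.98]],[0,[0,0,0],[0,0,-0.98]]])

```text
t: 39.38
position: [0.5587, 0.0303, 0.2241]
tool_rot: [-0.0, 0.991, 0.132, -0.002]
wrist_force: [-0.1, -0.1, -0.6]
finger_gap: 0.0427
gripper_force: 0.0
```

drive_tool(steps=[[0,[0,0,0],[0,0,-0.98]],[0,[0,0,0],[0,0,-0.98]],[0,[0,0,0],[0,0,-0.98]],[0,[0,0,0],[0,0,-0.98]],[0,[0,0,0],[0,0,-0.98]]])

```text
t: 39.8
position: [0.5586, 0.0303, 0.2241]
tool_rot: [-0.001, 0.947, 0.322, -0.001]
wrist_force: [-0.6, -0.2, 0.3]
finger_gap: 0.0425
gripper_force: 0.0
```

drive_tool(steps=[[0,[0,0,0],[0,0,-0.98]],[0,[0,0,0],[0,0,-0.98]],[0,[0,0,0],[0,0,-0.98]],[0,[0,0,0],[0,0,-0.98]],[0,[0,0,0],[0,0,-0.98]]])

```text
t: 40.22
position: [0.5586, 0.0303, 0.2241]
tool_rot: [-0.001, 0.866, 0.5, -0.001]
wrist_force: [-0.5, 0.2, 0.2]
finger_gap: 0.0425
gripper_force: 0.0
```

drive_tool(steps=[[0,[0,0,0],[0,0,-0.98]],[0,[0,0,0],[0,0,-0.98]],[0,[0,0,0],[0,0,-0.98]],[0,[0,0,0],[0,0,-0.98]],[0,[0,0,0],[0,0,-0.98]]])

```text
t: 40.63
position: [0.5586, 0.0303, 0.2241]
tool_rot: [-0.001, 0.752, 0.659, -0.001]
wrist_force: [0.2, 0.4, -0.5]
finger_gap: 0.0426
gripper_force: 0.0
```

drive_tool(steps=[[0,[0.71,-0.34,0],[0,0,0]],[0,[0.71,-0.34,0],[0,0,0]],[0,[0.71,-0.34,0],[0,0,0]],[0,[0.71,-0.34,0],[0,0,0]],[0,[0.71,-0.34,0],[0,0,0]]])

```text
t: 41.05
position: [0.5097, 0.1812, 0.2242]
tool_rot: [-0.001, 0.753, 0.658, -0.001]
wrist_force: [-0.1, 0.1, 0.0]
finger_gap: 0.0429
gripper_force: 0.0
```

drive_tool(steps=[[0,[0.71,-0.34,0],[0,0,0]],[0,[0.71,-0.34,0],[0,0,0]],[0,[0.71,-0.34,0],[0,0,0]],[0,[0.71,-0.34,0],[0,0,0]],[0,[0.71,-0.34,0],[0,0,0]]])

```text
t: 41.47
position: [0.4613, 0.331, 0.2242]
tool_rot: [-0.0, 0.753, 0.658, -0.001]
wrist_force: [0.3, -0.2, 0.3]
finger_gap: 0.0424
gripper_force: 0.0
```

drive_tool(steps=[[0,[0,0,0],[0,0,0]],[0,[0,0,0],[0,0,0]]])

```text
t: 41.63
position: [0.4615, 0.3307, 0.2242]
tool_rot: [-0.0, 0.752, 0.659, -0.001]
wrist_force: [-1.0, -0.5, -0.5]
finger_gap: 0.0429
gripper_force: 0.0
```

Run:
```python
from h import *
W=cloud(vision.capture("wrist")); fit(W,.462,.329,.07,.04,.075,"handle")
plan((.4625,.3287,.225,-7.35),(.4625,.3287,.0393,-7.35))
```

```text
handle 953 c [462.1 331.1] LxW 101.3 13.2 long axis deg 82.9 z med 0.0577
at [0.4621 0.3298 0.2245] phi -7.64 q [ 0.54  0.39  1.61 -0.    1.14  0.67] t 41.7 F [-0.4  0.1 -0.5] gap 0.0422
-> (0.4625, 0.3287, 0.225, -7.35) turn [-0.02  0.02 -0.06] shift [-0.025  0.014 -0.012]
-> (0.4625, 0.3287, 0.0393, -7.35) turn [0. 0. 0.] shift [0.    0.    4.642]
```

drive_tool(steps=[[0,[-0.03,0.01,0.5],[0,0,-0.06]],[0,[0,0,0.8],[0,0,0]],[0,[0,0,0.8],[0,0,0]],[0,[0,0,0.8],[0,0,0]],[0,[0,0,0.7],[0,0,0]]], grip_force=70)

```text
t: 42.1
position: [0.4626, 0.3269, 0.0796]
tool_rot: [-0.0, 0.752, 0.659, -0.001]
wrist_force: [0.4, -0.2, -0.1]
finger_gap: 0.0425
gripper_force: 0.0
```

drive_tool(steps=[[0,[0,0,0.6],[0,0,0]],[0,[0,0,0.3],[0,0,0]],[0,[0,0,0.1],[0,0,0]],[0,[0,0,0],[0,0,0]],[0,[0,0,0],[0,0,0]]])

```text
t: 42.52
position: [0.4636, 0.3287, 0.0431]
tool_rot: [0.0, 0.752, 0.66, 0.001]
wrist_force: [0.5, 0.8, -0.2]
finger_gap: 0.043
gripper_force: 0.0
```

drive_tool(steps=[[-1,[0,0,0],[0,0,0]],[-1,[0,0,0],[0,0,0]],[-1,[0,0,0],[0,0,0]],[-1,[0,0,0],[0,0,0]],[-1,[0,0,0],[0,0,0]]])

```text
t: 42.93
position: [0.4634, 0.329, 0.0435]
tool_rot: [0.0, 0.751, 0.66, 0.001]
wrist_force: [-1.6, -1.8, 7.8]
finger_gap: 0.0122
gripper_force: 70.4
```

drive_tool(steps=[[-1,[0,0,0],[0,0,0]],[-1,[0,0,0],[0,0,0]],[-1,[0,0,0],[0,0,0]]])

```text
t: 43.18
position: [0.4634, 0.329, 0.0435]
tool_rot: [0.0, 0.751, 0.66, 0.001]
wrist_force: [-2.0, -2.1, 8.3]
finger_gap: 0.0121
gripper_force: 70.4
```

drive_tool(steps=[[-1,[0,0,-0.2],[0,0,0]],[-1,[0,0,-0.5],[0,0,0]],[-1,[0,0,-0.8],[0,0,0]],[-1,[0,0,-0.8],[0,0,0]],[-1,[0,0,-0.8],[0,0,0]]])

```text
t: 43.6
position: [0.4623, 0.3284, 0.1677]
tool_rot: [-0.0, 0.751, 0.66, -0.0]
wrist_force: [0.4, 0.4, -4.5]
finger_gap: 0.0122
gripper_force: 68.9
```

drive_tool(steps=[[-1,[0,0,-0.8],[0,0,0]],[-1,[0,0,-0.8],[0,0,0]],[-1,[0,0,-0.6],[0,0,0]],[-1,[0,0,-0.2],[0,0,0]],[-1,[0,0,0],[0,0,0]]])

```text
t: 44.02
position: [0.4632, 0.329, 0.2639]
tool_rot: [0.0, 0.751, 0.66, 0.002]
wrist_force: [0.2, -0.5, -4.8]
finger_gap: 0.0125
gripper_force: 68.9
```

```bash
python3 -c "
from h import *
plan((.606,.0683,.25,-7.35))"
```

```text
at [0.4632 0.329  0.2639] phi -7.42 q [0.54 0.35 1.57 0.   1.22 0.67] t 44.0 F [ 0.2 -0.5 -4.8] gap 0.0125
-> (0.606, 0.0683, 0.25, -7.35) turn [ 0.03 -0.03 -0.02] shift [-6.007  4.374  0.349]
```

drive_tool(steps=[[-1,[-0.3,0.22,0],[0,0,0]],[-1,[-0.5,0.37,0],[0,0,0]],[-1,[-0.6,0.44,0],[0,0,0]],[-1,[-0.6,0.44,0],[0,0,0]],[-1,[-0.6,0.44,0],[0,0,0]]])

```text
t: 44.43
position: [0.5247, 0.2143, 0.2596]
tool_rot: [-0.001, 0.751, 0.66, -0.002]
wrist_force: [1.0, -1.2, -4.7]
finger_gap: 0.012
gripper_force: 68.9
```

drive_tool(steps=[[-1,[-0.6,0.44,0],[0,0,0]],[-1,[-0.6,0.44,0],[0,0,0]],[-1,[-0.6,0.44,0],[0,0,0]],[-1,[-0.6,0.44,0],[0,0,0]],[-1,[-0.6,0.42,0],[0,0,0]]])

```text
t: 44.85
position: [0.5958, 0.084, 0.2595]
tool_rot: [-0.001, 0.751, 0.66, -0.002]
wrist_force: [0.8, 0.3, -4.2]
finger_gap: 0.012
gripper_force: 68.9
```

drive_tool(steps=[[-1,[-0.35,0.25,0.3],[0,0,0]],[-1,[-0.05,0,0.6],[0,0,0]],[-1,[0,0,0.6],[0,0,0]],[-1,[0,0,0.3],[0,0,0]],[-1,[0,0,0],[0,0,0]]])

```text
t: 45.27
position: [0.6017, 0.0683, 0.1855]
tool_rot: [-0.003, 0.751, 0.66, -0.003]
wrist_force: [0.1, -0.9, -5.0]
finger_gap: 0.0119
gripper_force: 68.9
```

drive_tool(steps=[[-1,[0,0,0],[0,0,0]],[-1,[0,0,0],[0,0,0]],[-1,[0,0,0],[0,0,0]]])

```text
t: 45.52
position: [0.6046, 0.0686, 0.1914]
tool_rot: [0.001, 0.751, 0.66, 0.001]
wrist_force: [-0.4, -0.6, -4.3]
finger_gap: 0.012
gripper_force: 68.9
```

```bash
python3 -c "
from h import *
plan((.606,.0683,.165,-7.4),(.606,.0683,.1455,-7.4))"
```

```text
at [0.6046 0.0686 0.1914] phi -7.4 q [ 0.04  0.5   1.53 -0.    1.11  0.17] t 45.5 F [-0.4 -0.6 -4.3] gap 0.012
-> (0.606, 0.0683, 0.165, -7.4) turn [ 0.03 -0.   -0.  ] shift [-0.003  0.036  0.66 ]
-> (0.606, 0.0683, 0.1455, -7.4) turn [0. 0. 0.] shift [0.    0.    0.488]
```

drive_tool(steps=[[-1,[0,0.03,0.2],[0,0,0]],[-1,[0,0,0.3],[0,0,0]],[-1,[0,0,0.2],[0,0,0]],[-1,[0,0,0.1],[0,0,0]],[-1,[0,0,0],[0,0,0]]])

```text
t: 45.93
position: [0.6045, 0.0681, 0.1564]
tool_rot: [-0.001, 0.751, 0.66, -0.001]
wrist_force: [0.3, 0.5, -5.1]
finger_gap: 0.0119
gripper_force: 68.9
```

drive_tool(steps=[[-1,[0,0,0.08],[0,0,0]],[-1,[0,0,0.06],[0,0,0]],[-1,[0,0,0.04],[0,0,0]],[-1,[0,0,0],[0,0,0]]])

```text
t: 46.27
position: [0.6051, 0.0682, 0.1507]
tool_rot: [-0.0, 0.751, 0.66, -0.0]
wrist_force: [-0.7, 0.0, -4.3]
finger_gap: 0.0123
gripper_force: 68.9
```

drive_tool(steps=[[-1,[0,0,0.05],[0,0,0]],[-1,[0,0,0.03],[0,0,0]],[-1,[0,0,0],[0,0,0]]])

```text
t: 46.52
position: [0.6051, 0.0681, 0.1475]
tool_rot: [-0.0, 0.751, 0.66, -0.0]
wrist_force: [-0.9, 0.2, -5.3]
finger_gap: 0.0117
gripper_force: 68.9
```

drive_tool(steps=[[-1,[0,0,0.04],[0,0,0]],[-1,[0,0,0.02],[0,0,0]],[-1,[0,0,0],[0,0,0]]])

```text
t: 46.77
position: [0.6052, 0.0682, 0.1455]
tool_rot: [0.0, 0.751, 0.66, 0.0]
wrist_force: [-0.5, -1.2, -1.8]
finger_gap: 0.0122
gripper_force: 69.2
```

drive_tool(steps=[[-1,[0,0,0.02],[0,0,0]],[-1,[0,0,0],[0,0,0]]])

```text
t: 46.93
position: [0.6053, 0.0682, 0.1455]
tool_rot: [0.0, 0.751, 0.66, 0.0]
wrist_force: [-3.8, -0.3, 5.9]
finger_gap: 0.0122
gripper_force: 70.4
```

Seated at the expected height. Release, rise and check.

drive_tool(steps=[[0,[0,0,0],[0,0,0]],[0,[0,0,0],[0,0,0]],[0,[0,0,0],[0,0,0]],[0,[0,0,0],[0,0,0]],[0,[0,0,-0.4],[0,0,0]]])

```text
t: 47.35
position: [0.6039, 0.0681, 0.158]
tool_rot: [-0.001, 0.751, 0.66, -0.002]
wrist_force: [-0.2, -0.0, -0.3]
finger_gap: 0.0429
gripper_force: 0.0
```

drive_tool(steps=[[0,[0,0,-0.7],[0,0,0]],[0,[0,0,-0.7],[0,0,0]],[0,[0,0,-0.7],[0,0,0]],[0,[0,0,0],[0,0,0]],[0,[0,0,0],[0,0,0]]])

```text
t: 47.77
position: [0.6058, 0.0682, 0.2459]
tool_rot: [0.001, 0.751, 0.66, 0.001]
wrist_force: [-0.0, 0.1, -0.7]
finger_gap: 0.0426
gripper_force: 0.0
```

Run:
```python
from h import *
c=vision.capture("wrist"); W=cloud(c); save("w6",c["img"])
fit(W,.606,.069,.07,.145,.17,"handle"); fit(W,.451,.088,.05,.108,.13,"isol")
u=np.array([.9917,-.1288]); v=np.array([.1288,.9917])
for s in(-1,1):
  for t in(-1,1):
    p=np.array([.606,.069])+.065*(s*u+t*v); m=np.hypot(W[...,0]-p[0],W[...,1]-p[1])<.012; print(s,t,np.nanmedian(W[m][:,2]),m.sum())
plan((.4515,.0878,.25,82.5))
```

```text
handle 1617 c [605.1  70.2] LxW 100.8 13.9 long axis deg 82.9 z med 0.1597
isol 1008 c [451.9  88.1] LxW 72.5 16.8 long axis deg -6.8 z med 0.1167
-1 -1 0.11619360878958784 220
-1 1 0.11614953299541567 462
1 -1 0.11620361171673807 234
1 1 0.11610108556484663 462
at [0.6052 0.0682 0.2444] phi -7.42 q [ 0.04  0.45  1.48 -0.    1.22  0.17] t 47.8 F [ 0.1  0.7 -1. ] gap 0.0426
-> (0.4515, 0.0878, 0.25, 82.5) turn [  0.     0.   -19.62] shift [ 3.873 -0.015 -0.141]
```

View pics/w6.png

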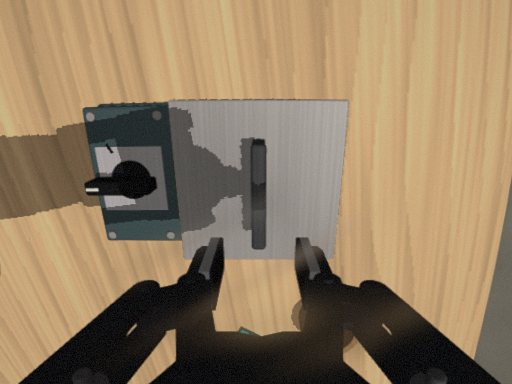

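The lid is seated and level (116.1–116.2 mm at all four corner patches), and the isolator is still off. Now switching on.

drive_tool(steps=[[0,[0,-0.77,0],[0,0,0]],[0,[0,-0.78,0],[0,0,0]],[0,[0,-0.78,0],[0,0,0]],[0,[0,-0.77,0],[0,0,0]],[0,[0,-0.77,0],[0,0,0]]])

```text
t: 48.23
position: [0.4495, 0.0882, 0.243]
tool_rot: [-0.001, 0.751, 0.66, -0.001]
wrist_force: [-0.1, 0.2, 1.3]
finger_gap: 0.043
gripper_force: 0.0
```

drive_tool(steps=[[0,[0,0,0],[0,0,-0.98]],[0,[0,0,0],[0,0,-0.98]],[0,[0,0,0],[0,0,-0.98]],[0,[0,0,0],[0,0,-0.98]],[0,[0,0,0],[0,0,-0.98]]])

```text
t: 48.65
position: [0.451, 0.0881, 0.2432]
tool_rot: [-0.001, 0.607, 0.795, -0.001]
wrist_force: [-0.2, 0.5, -0.3]
finger_gap: 0.0426
gripper_force: 0.0
```

drive_tool(steps=[[0,[0,0,0],[0,0,-0.98]],[0,[0,0,0],[0,0,-0.98]],[0,[0,0,0],[0,0,-0.98]],[0,[0,0,0],[0,0,-0.98]],[0,[0,0,0],[0,0,-0.98]]])

```text
t: 49.07
position: [0.4511, 0.0881, 0.2431]
tool_rot: [-0.001, 0.441, 0.898, -0.001]
wrist_force: [0.2, -0.4, 0.1]
finger_gap: 0.0426
gripper_force: 0.0
```

drive_tool(steps=[[0,[0,0,0],[0,0,-0.98]],[0,[0,0,0],[0,0,-0.98]],[0,[0,0,0],[0,0,-0.98]],[0,[0,0,0],[0,0,-0.98]],[0,[0,0,0],[0,0,-0.98]]])

```text
t: 49.48
position: [0.4511, 0.0881, 0.2432]
tool_rot: [-0.001, 0.257, 0.966, -0.0]
wrist_force: [-0.1, 0.2, 0.5]
finger_gap: 0.0428
gripper_force: 0.0
```

drive_tool(steps=[[0,[0,0,0],[0,0,-0.98]],[0,[0,0,0],[0,0,-0.98]],[0,[0,0,0],[0,0,-0.98]],[0,[0,0,0],[0,0,-0.98]],[0,[0,0,0],[0,0,-0.98]]])

```text
t: 49.9
position: [0.4511, 0.0881, 0.2431]
tool_rot: [-0.001, 0.064, 0.998, -0.0]
wrist_force: [-0.1, -1.1, -0.6]
finger_gap: 0.0426
gripper_force: 0.0
```

```bash
python3 -c "
from h import *
plan((.4513,.088,.087,82.5))"
```

```text
at [0.4511 0.0881 0.2431] phi 82.64 q [ 0.09  0.17  1.86 -0.    1.11 -1.35] t 49.9 F [-0.1 -1.1 -0.6] gap 0.0426
-> (0.4513, 0.088, 0.087, 82.5) turn [-0.01 -0.03  0.03] shift [-6.000e-03 -2.000e-03  3.904e+00]
```

drive_tool(steps=[[0,[0,0,0.8],[0,0,0]],[0,[0,0,0.9],[0,0,0]],[0,[0,0,0.9],[0,0,0]],[0,[0,0,0.8],[0,0,0]],[0,[0,0,0.45],[0,0,0]]])

```text
t: 50.32
position: [0.4491, 0.0879, 0.0864]
tool_rot: [-0.003, 0.066, 0.998, -0.0]
wrist_force: [-0.2, -1.1, -1.1]
finger_gap: 0.0425
gripper_force: 0.0
```

drive_tool(steps=[[-0.5,[0,0,0],[0,0,0]],[-0.5,[0,0,0],[0,0,0]],[-0.5,[0,0,0],[0,0,0]],[-0.5,[0,0,0],[0,0,0]],[-0.5,[0,0,0],[0,0,0]]])

```text
t: 50.73
position: [0.4523, 0.0883, 0.0916]
tool_rot: [0.001, 0.066, 0.998, 0.0]
wrist_force: [0.3, 0.5, 0.1]
finger_gap: 0.0213
gripper_force: 0.0
```

drive_tool(steps=[[-0.5,[0,0,0],[0,0,0.8]],[-0.5,[0,0,0],[0,0,0.8]],[-0.5,[0,0,0],[0,0,0.8]],[-0.5,[0,0,0],[0,0,0.8]],[-0.5,[0,0,0],[0,0,0.8]]])

```text
t: 51.15
position: [0.4529, 0.0871, 0.0915]
tool_rot: [0.002, 0.225, 0.974, -0.001]
wrist_force: [4.2, -12.9, -1.7]
finger_gap: 0.0216
gripper_force: 6.0
```

drive_tool(steps=[[-0.5,[0,0,0],[0,0,0.8]],[-0.5,[0,0,0],[0,0,0.8]],[-0.5,[0,0,0],[0,0,0.8]],[-0.5,[0,0,0],[0,0,0.8]],[-0.5,[0,0,0],[0,0,0.8]]])

```text
t: 51.57
position: [0.4523, 0.0876, 0.0914]
tool_rot: [0.001, 0.378, 0.926, -0.0]
wrist_force: [-0.9, -4.6, 1.3]
finger_gap: 0.0213
gripper_force: 1.9
```

drive_tool(steps=[[-0.5,[0,0,0],[0,0,0.9]],[-0.5,[0,0,0],[0,0,0.9]],[-0.5,[0,0,0],[0,0,0.9]],[-0.5,[0,0,0],[0,0,0.9]],[-0.5,[0,0,0],[0,0,0.9]]])

```text
t: 51.98
position: [0.4521, 0.0882, 0.0913]
tool_rot: [0.001, 0.538, 0.843, 0.0]
wrist_force: [-0.4, 0.0, 0.5]
finger_gap: 0.0217
gripper_force: 0.0
```

drive_tool(steps=[[-0.5,[0,0,0],[0,0,0.6]],[-0.5,[0,0,0],[0,0,0]],[-0.5,[0,0,0],[0,0,0]]])

```text
t: 52.23
position: [0.452, 0.0882, 0.0911]
tool_rot: [0.0, 0.556, 0.831, 0.0]
wrist_force: [0.6, 0.2, -0.3]
finger_gap: 0.0214
gripper_force: 0.0
```

Force has dropped to zero, so it has snapped over. Open, rise and verify.

drive_tool(steps=[[0,[0,0,0],[0,0,0]],[0,[0,0,0],[0,0,0]],[0,[0,0,0],[0,0,0]],[0,[0,0,-0.7],[0,0,0]],[0,[0,0,-0.9],[0,0,0]]])

```text
t: 52.65
position: [0.4501, 0.088, 0.1534]
tool_rot: [-0.002, 0.556, 0.831, -0.002]
wrist_force: [-0.2, -0.5, -0.3]
finger_gap: 0.0427
gripper_force: 0.0
```

drive_tool(steps=[[0,[0,0,-0.9],[0,0,0]],[0,[0,0,-0.9],[0,0,0]],[0,[0,0,-0.3],[0,0,0]],[0,[0,0,0],[0,0,0]],[0,[0,0,0],[0,0,0]]])

```text
t: 53.07
position: [0.4517, 0.0882, 0.2385]
tool_rot: [0.0, 0.556, 0.831, 0.0]
wrist_force: [-0.1, -0.0, -1.1]
finger_gap: 0.0428
gripper_force: 0.0
```

Run:
```python
from h import *
c=vision.capture("wrist"); W=cloud(c); save("w7",c["img"])
fit(W,.451,.088,.05,.108,.13,"isol")
W=cloud(vision.capture("scene")); fit(W,.606,.069,.07,.145,.17,"handle"); fit(W,.606,.069,.075,.11,.122,"plate"); fit(W,.69,-.225,.08,.03,.07,"roll"); fit(W,.664,.333,.06,.15,.22,"can")
```

```text
isol 995 c [450.9  88.4] LxW 71.6 15.4 long axis deg -67.3 z med 0.1169
handle 190 c [605.3  65.4] LxW 102.2 16.1 long axis deg 82.9 z med 0.1588
plate 1323 c [605.9  70. ] LxW 148.1 147.5 long axis deg -18.6 z med 0.1165
roll 563 c [ 689.7 -226.9] LxW 99.1 99.1 long axis deg -58.0 z med 0.0472
can 445 c [665.2 332. ] LxW 63.9 63.6 long axis deg 81.0 z med 0.1871
```

View pics/w7.png

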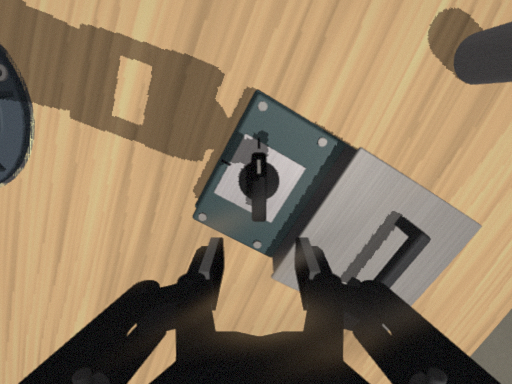

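The isolator bar at (260,187) is at -67.3°, which is on (60° from the machine's x). The lid is seated, and the roll and can have not moved. Handing in.

```bash
python3 -c "
from h import *
print(order.job_done())"
```

```text
the job is handed in; nothing more can be done
None
```

The job is handed in: the three grey coupons stand one to a bay on the tub floor, the lid is seated and level, and the isolator is on again; no verdict was returned, and the brush, which I never went near, is the one bystander I did not re-measure at the end.

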